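# Load specimen jars into the bench cooler

### The arm

A 7-joint arm with a two-finger parallel gripper is mounted at the origin on the work surface. World frame = base frame: x ahead of the robot, y to its left, z up, the work surface at z = 0. Lengths are in m, angles in rad, forces in N, time in s.
With the tool pointing down it reaches from about 0.4 to 0.85 m from the base axis. Payload 4.5 kg.
Tool frame: the origin (TCP) lies midway between the tips of the shut fingers; the grasp point (between the pads) lies 19 mm behind it; z points along the fingers, y is the direction in which the jaws open and shut (so a half turn about z gives the same grasp; the last joint's range is limited). The gripper opens to 88 mm and grips with 3 to 60 N. Pads are 18 mm wide; open, the fingers measure 123 mm over their backs; the gripper's body (75 mm by 187 mm) begins 45 mm behind the grasp point.
Start: joints at [-1.152, 0.689, -0.195, 1.565, 0.157, 0.902, -0.215], TCP at [0.235, 0.579, 0.215] pointing down, gripper open.
Joint ranges: [-3.01, 3.01], [-0.46, 2.08], [-1.47, 1.51], [0.13, 2.56], [-1, 4.14], [0.04, 2.09], [-2.66, 2.66]. Speed limits (rad/s): [2.57, 2.57, 3.14, 3.14, 3.14, 3.14, 3.14].

### API

Orientations are given as a unit quaternion [x, y, z, w].
In Python, from plant import r gives the robot as it stands. The module is installed in compiled form; this text tells all that it offers.
- The arm moves only by the tool carry_out, never from a script. Its argument "commands" is a list of rows, each a list of 6 numbers: the shift along the tool's x, y, z in m, then the turn, a rotation vector about the tool's x, y, z in degrees. In form: [[dx, dy, dz, wx, wy, wz], ...]. A call has 1 to 12 rows; each row is the pose to reach, as a shift and turn from the pose commanded when the call began, along the tool's axes at that moment; what a row does not reach only later rows make up. A row lasts 1/10 s, in which the tool goes at most 50 mm and 8.59 degrees, less where a joint would pass 70% of its speed; a pose out of reach is approached as far as the arm can. A call with a gripper value outside its range is refused whole. "fingers" is the closure in counts, from 0 (fully open) to 255 (shut), set as the call begins (left out, the last holds). The fingers move at their own pace and stop on an object; "grip_force" is the grip in N (left out, the last holds). Time passes only in rows, so rows that repeat a pose let the fingers close. It gives the time, the measured TCP pose, the force and the opening at its end, in the units of the state.
- r.get_state(): the state, without advancing time (a new reading comes with each control period).
- r.snapshot(name): name is "scene" or "top" or "wrist"; returns a dict with "img" (400x640x3 uint8, blue, green, red), "intrinsics" (3x3 intrinsics, pixels), "k1" (the pictures are not rectified: a ray, as slopes to the right and down, at radius r is drawn at 1 + k1 r^2 times it, then the intrinsics apply), "extrinsics" (4x4, takes a point from camera to world coordinates); the wrist camera has in their place "tool_from_camera" (4x4, takes a point from camera to tool coordinates, whose origin is the TCP and whose axes are the flange's). Camera axes: x right, y down, z forward; pixel columns grow to the right and rows downward; lengths in m; the calibration is good to about 2 mm. A picture is of the moment at which its call begins: read the wrist's pose just before it. There is no depth.
- r.finish_job(): hands the job in, once; it reports no verdict.
Trained networks look in a picture, given as the dict that the camera call returned (one of the last four; its "shot" number tells which), for a name from the list of things; names that differ only in an ending like _2 or _b are one class to them, and where a whole thing is asked for, a point or a joint stands for the part that bears it (a point fixed in the world has none). Each returns a list of dicts, best first, with "p" (0 to 1); they miss things now and then, are a little off and sometimes report something else, mostly with a low value. They report only what shows in the picture. A call takes as long as a camera call. They do not tell look-alikes from the thing itself.
- r.spot_in(picture, label): "xyz" ([x, y, z] in m, in world coordinates, good to about 4 mm: the middle of the surface that is visible of it).
- r.spot_point(picture, label): "xyz" ([x, y, z] in m, in world coordinates, good to about 4 mm: a listed point, or the origin of a listed thing).
The state is a dict: "clock": time; "q": joint angles; "qd": joint speeds; "joint_torque": joint torques, N m; "tool_pos": TCP position; "eef_rot": TCP orientation; "contact_force": force on the tool from outside, world axes, zero at the start; "moment": the same for the moment, N m; "opening": opening from 0.0 (shut) to 1.0 (fully open).
Only numpy, scipy, OpenCV 4.12 (cv2) and the standard library are available. Lean on these libraries where they do the work, as an engineer would, in place of code of your own. Each camera call takes 0.05 s, during which the arm holds its last target.

### The job

Put the specimen jars away in the bench cooler: first take everything that has been left on the cooler's deck and set it upright on the dark mat, and pull the cover's lock slide fully out to its end stop; only then slide the cover fully open to its end stop, and stand all the jars from the white tray upright in the well. Finally slide the cover fully shut and push the lock slide fully home again, and leave the other things on the bench alone.

Things in the scene. Friction and masses are not known exactly. Their poses are not given: they have to be found in the camera images.
- cooler: Fixed white bench cooler 164 mm deep (x), 428 mm long (y), 84 mm high; origin on the bench under its middle, x axis pointing away from the robot (yawed up to 9 degrees). Its -y half is an open-topped well, its +y half a flat deck (top 80 mm above the bench) that the cover slides over. A grey ledge 56 mm wide, 80 mm high, juts 119 mm from its front (-x) at y = +14 mm and carries the lock slide.
- well (a point): Centre of the well's inner floor, axes as the cooler's. The well is 140 mm (x) by 190 mm (y) inside, 66 mm deep (rim 84 mm above the bench), walls 12 mm thick. It has no compartments: jars simply stand on its floor.
- deck (a point): Point on the deck's top surface where left-over things stand in the cover's way: 120 mm along the cooler's +y from its origin.
- cover (a joint): The cover: an aluminium plate 154 x 210 x 6 mm (underside 86 mm above the bench) with a black grip bar across it. Slides along the cooler's +y with about 2 N of friction: 0 = shut over the well (end stop), 0.2 m = fully open over the deck (end stop). Stays where left. Jars standing in the well pass under it; things on the deck are pushed by it.
- cover_grip (a point): Centre of the cover's black grip bar: 14 mm thick along the cooler's y (pinch it across this), 60 mm long along x, standing 36 mm above the plate (18 mm above and below this point). It is over the middle of the cover.
- lock (a joint): The cover's lock slide, moving along the cooler's x with about 2 N of friction: 0 = locked (its steel bolt stands in the cover's path, just in front of the shut cover's edge, and stops it within 7 mm), 0.04 m = released (grip pulled towards the robot, cooler -x, to the end stop). Stays where left. It cannot go home unless the cover is shut.
- lock_grip (a point): Centre of the lock's black grip: 14 mm thick along the cooler's x (pinch it across this), 30 mm wide along y, 36 mm high (18 mm above and below this point). The bolt runs from its foot towards +x, its top 15 mm below this point.
- tray: Low white tray 120 x 210 mm (y long), floor 6 mm and rim 14 mm above the bench, fixed; the jars stand in it at the start. Origin on the bench under its centre. It is on one side of the robot and the mat on the other; which is which varies.
- mat: Flat dark rubber mat 140 mm (x) by 210 mm (y), 3 mm thick, fixed; origin on the bench under its centre. Things cleared off the deck are to stand on it.
- jar0_mid (a point): Centre of a specimen jar (half-way up): a round lidded jar 46 mm in diameter, 60 mm high, 70 g, its z axis up. Absent (None) in some runs.
- jar1_mid (a point): Centre of a specimen jar (half-way up): a round lidded jar 46 mm in diameter, 60 mm high, 70 g, its z axis up. Absent (None) in some runs.
- jar2_mid (a point): Centre of a specimen jar (half-way up): a round lidded jar 46 mm in diameter, 60 mm high, 70 g, its z axis up. Absent (None) in some runs.
- bottle_mid (a point): Centre of the thick part of a small white bottle: 40 mm in diameter, this part 74 mm high (the point is 37 mm above its base), with a black neck 20 mm wide and 16 mm high on top (90 mm in all); stands upright on the deck at the start. About 100 g. Absent (None) in some runs.
- carton_mid (a point): Centre of a small cardboard carton, 40 mm (its x) by 50 mm (its y) by 48 mm high, 80 g; stands on the deck at the start. Absent (None) in some runs.
- roll_mid (a point): Centre of a roll of brown tape lying flat: 52 mm outside diameter, 28 mm hole, 36 mm high, 60 g; lies on the deck at the start. Absent (None) in some runs.
- spray: Clear round bottle, 52 mm in diameter, 150 mm high; not part of the job, to be left alone. Origin at the centre of its underside.
- pot: White round pot, 68 mm in diameter, 80 mm high; not part of the job, to be left alone. Origin at the centre of its underside.
- marker: Black marker pen, 120 x 14 x 14 mm, lying on the bench in front of the robot; not part of the job, to be left alone. Origin at the centre of its underside.
- timer: Flat grey bench timer, 60 x 60 x 25 mm; not part of the job, to be left alone. Origin at the centre of its underside.
- stamp: Small black stamp, 35 x 60 x 30 mm; not part of the job, to be left alone. Origin at the centre of its underside.
Not all that is in view belongs to the job. What is shaped like the part that bears bottle_mid but blue or red is not meant.

How it is judged:
By the outcome, as a careful person would: the job done as asked, in the order asked, and still so for the second after the job is handed in, with the robot touching nothing.
Of jar0, jar1, jar2 only 2 to 3 are there at a start; the rules pass over those that are not, and their reading is None.
Of bottle, carton, roll only 2 to 3 are there at a start; the rules pass over those that are not, and their reading is None.
At some moment in a run one of jar0, jar1, jar2 may be knocked a few centimetres aside while the robot is not near it.
It also fails if it takes over 210 s, if anything falls off the work surface, if the arm or the gripper's body presses on something with over 40 N, if the wrist force passes 120 N, or if a joint passes its speed limit or range.

## Working session

There is one attempt and no reset: what is moved stays moved. The work goes in short steps, Python scripts to look and compute and a tool call to move; the robot and the scene stay as the last step left them, time stands still between calls to the robot, and variables do not carry over. Pictures are saved under pics/ and viewed, and the job is handed in when it is done.

Besides the shell and the picture viewer there is one more tool, called after "Emit:" as a command line: name --pt "numbers of a row" for each row, then --argument value for the rest. carry_out: Moves the arm, as the interface text tells. Its arguments: {"type":"object","properties":{"commands":{"type":"array","items":{"type":"array","items":{"type":"number"}}},"fingers":{"type":"number"},"grip_force":{"type":"number"}},"required":["commands"]}

```bash
ls; mkdir -p pics
cat > h.py <<'E'
import numpy as np, cv2
from plant import r
from scipy.spatial.transform import Rotation as R
def snap(n,fn=None):
    s=r.get_state(); d=r.snapshot(n)
    if fn: cv2.imwrite('pics/'+fn+'.png',d['img'])
    return s,d
def st():
    s=r.get_state()
    print('t',round(s['clock'],2),'tcp',np.round(s['tool_pos'],4),'q',np.round(s['eef_rot'],4),'F',np.round(s['contact_force'],1),'op',round(s['opening'],3),'j',np.round(s['q'],3))
    return s
E
python3 - <<'E'
from h import *
s=st()
print(R.from_quat(s['eef_rot']).as_matrix().round(3))
for n in ['scene','top','wrist']:
    s,d=snap(n,n+'0')
    print(n,d['shot'],d['k1'],d['intrinsics'].tolist() if hasattr(d['intrinsics'],'tolist') else d['intrinsics'],np.round(d.get('extrinsics',d.get('tool_from_camera')),3).tolist())
    for l in ['cooler','well','deck','cover_grip','lock_grip','tray','mat','jar0_mid','bottle_mid','carton_mid','roll_mid','spray','pot','marker','timer','stamp']:
        o=r.spot_point(d,l)
        print(l,[(round(x['p'],2),np.round(x['xyz'],3).tolist()) for x in o[:5]])
st()
E
```

```text
pics
t 0.0 tcp [0.2344 0.5786 0.2142] q [ 1.912e-01  9.816e-01 -9.000e-04 -1.000e-04] F [ 0.3 -0.4 -0.2] op 1.002 j [-1.152  0.69  -0.195  1.566  0.157  0.903 -0.215]
[[-0.927  0.375 -0.001]
 [ 0.375  0.927 -0.002]
 [-0.    -0.002 -1.   ]]
scene 1 0.011143520701660706 [[434.5337543980782, 0.0, 324.6319691388841], [0.0, 434.5337543980782, 203.97635288160077], [0.0, 0.0, 1.0]] [[0.629, 0.605, -0.488, 1.088], [0.777, -0.475, 0.413, -0.457], [0.018, -0.639, -0.769, 0.967], [0.0, 0.0, 0.0, 1.0]]
cooler [(0.96, [0.626, -0.009, 0.002])]
well []
deck [(0.74, [0.635, 0.107, 0.08])]
cover_grip [(0.57, [0.619, -0.11, 0.114])]
lock_grip [(0.72, [0.615, -0.11, 0.113]), (0.58, [0.505, 0.012, 0.108])]
tray [(0.58, [0.401, -0.255, -0.003]), (0.41, [0.364, 0.006, 0.002])]
mat [(0.85, [0.411, 0.243, 0.002])]
jar0_mid [(0.98, [0.402, -0.316, 0.036]), (0.45, [0.401, -0.254, -0.002])]
bottle_mid [(0.95, [0.635, 0.051, 0.117]), (0.81, [0.447, -0.07, 0.036]), (0.78, [0.672, 0.362, 0.041]), (0.67, [0.726, 0.28, 0.039]), (0.54, [0.468, 0.446, -0.0])]
carton_mid [(0.85, [0.644, 0.108, 0.106])]
roll_mid [(0.67
[... 1423 characters left out ...]
])]
stamp [(0.6, [0.415, -0.46, 0.003]), (0.53, [0.406, -0.261, 0.039]), (0.3, [0.509, 0.017, 0.107])]
wrist 3 -0.049822917570841646 [[280.107384479376, 0.0, 317.1957372472692], [0.0, 280.107384479376, 203.08238663924124], [0.0, 0.0, 1.0]] [[-0.0, -0.946, -0.324, 0.084], [1.0, -0.001, 0.001, 0.0], [-0.001, -0.324, 0.946, -0.17], [0.0, 0.0, 0.0, 1.0]]
cooler []
well []
deck []
cover_grip []
lock_grip []
tray []
mat []
jar0_mid []
bottle_mid []
carton_mid []
roll_mid []
spray [(0.66, [0.58, 0.378, 0.004])]
pot []
marker []
timer []
stamp []
t 2.55 tcp [0.2346 0.5794 0.215 ] q [1.912e-01 9.816e-01 1.000e-04 0.000e+00] F [0.1 0.2 0. ] op 1.002 j [-1.152  0.689 -0.195  1.565  0.157  0.902 -0.215]
```

View pics/scene0.png

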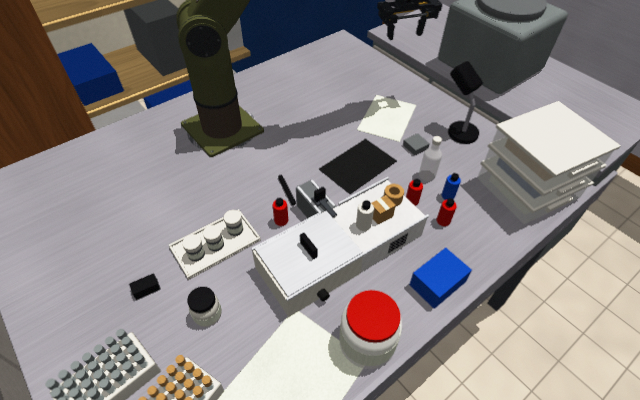

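View pics/top0.png

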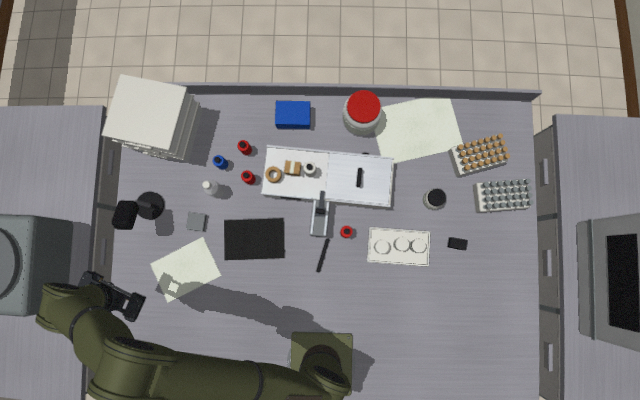

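The scene shows three jars in the tray on the right. On the deck are the white bottle, carton and roll. The mat is on the left, and the red and blue bottles are decoys. I'll move the wrist camera over the deck to refine the poses.

```bash
cat >> h.py <<'E'
def go(x,y,z,yaw):
    "yaw deg of tool y axis (jaw) ; prints shift and turn in tool frame"
    s=r.get_state(); M=R.from_quat(s['eef_rot'])
    ty=np.array([np.cos(np.radians(yaw)),np.sin(np.radians(yaw)),0]); tz=np.array([0,0,-1.]); tx=np.cross(ty,tz)
    T=R.from_matrix(np.stack([tx,ty,tz],1))
    d=M.inv().apply(np.array([x,y,z])-s['tool_pos']); w=(M.inv()*T).as_rotvec(degrees=True)
    print('go',np.round(d,4).tolist(),np.round(w,2).tolist(),'dist',round(float(np.linalg.norm(d)),3))
E
python3 - <<'E'
from h import *
go(0.58,0.12,0.32,-5.5)
E
```

```text
go [-0.4926, -0.2961, -0.105] [0.01, -0.01, 73.45] dist 0.584
```

Emit:
carry_out --pt "-0.493 -0.296 -0.105 0 0 73.5" --pt "-0.493 -0.296 -0.105 0 0 73.5" --pt "-0.493 -0.296 -0.105 0 0 73.5" --pt "-0.493 -0.296 -0.105 0 0 73.5" --pt "-0.493 -0.296 -0.105 0 0 73.5" --pt "-0.493 -0.296 -0.105 0 0 73.5" --pt "-0.493 -0.296 -0.105 0 0 73.5" --pt "-0.493 -0.296 -0.105 0 0 73.5" --pt "-0.493 -0.296 -0.105 0 0 73.5" --pt "-0.493 -0.296 -0.105 0 0 73.5" --pt "-0.493 -0.296 -0.105 0 0 73.5" --pt "-0.493 -0.296 -0.105 0 0 73.5" --fingers 0 --grip_force 20

```text
clock: 3.75
tool_pos: [0.5824, 0.116, 0.3209]
eef_rot: [0.742, 0.671, 0.0, 0.001]
contact_force: [-0.6, 0.4, 0.3]
opening: 0.999
```

```bash
cat > look.py <<'E'
from h import *
import sys
s,d=snap('wrist',sys.argv[1]); st()
for l in sys.argv[2:]:
    o=r.spot_point(d,l)
    print(l,[(round(x['p'],2),np.round(x['xyz'],4).tolist()) for x in o[:5]])
E
python3 look.py w1 cooler deck cover_grip lock_grip bottle_mid carton_mid roll_mid mat
```

```text
t 3.8 tcp [0.5859 0.11   0.3218] q [7.441e-01 6.681e-01 6.000e-04 4.300e-03] F [ 3.3 -3.4  0.7] op 1.001 j [-0.366  0.54   0.171  1.525 -0.092  1.08  -0.283]
cooler [(0.94, [0.6287, -0.0069, -0.0004])]
deck [(0.8, [0.6339, 0.1134, 0.0807])]
cover_grip [(0.67, [0.6188, -0.1083, 0.1087])]
lock_grip [(0.78, [0.4999, 0.0139, 0.1053])]
bottle_mid [(0.85, [0.641, 0.0559, 0.116]), (0.84, [0.6247, 0.2671, 0.039]), (0.72, [0.4422, -0.0736, 0.0439])]
carton_mid [(0.7, [0.6467, 0.1127, 0.1052])]
roll_mid [(0.79, [0.622, 0.1745, 0.0993]), (0.41, [0.5569, -0.374, 0.0013]), (0.18, [0.4071, -0.2614, 0.037])]
mat [(0.61, [0.4119, 0.2441, -0.0018])]
```

View pics/w1.png

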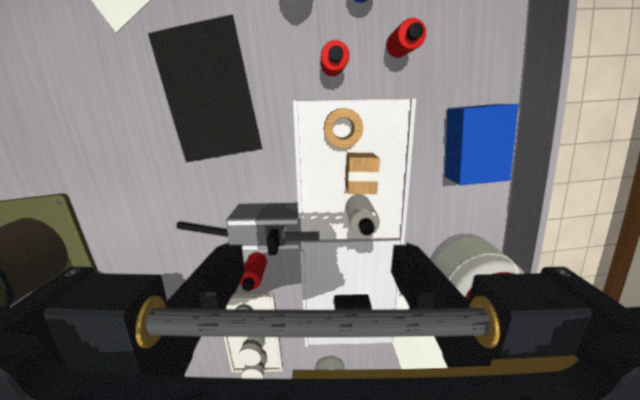

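The wrist picture shows the roll at about (343,128), the carton at (363,172), the bottle at (364,215) and the lock grip at (272,240). I'll take a settled picture and fit the edges with my own projection.

```bash
cat >> h.py <<'E'
def cam(s,d):
    if 'extrinsics' in d: return np.array(d['extrinsics'])
    T=np.eye(4); T[:3,:3]=R.from_quat(s['eef_rot']).as_matrix(); T[:3,3]=s['tool_pos']
    return T@np.array(d['tool_from_camera'])
def px2w(s,d,uv,z):
    K=np.array(d['intrinsics']); p=np.linalg.solve(K,[uv[0],uv[1],1.])[:2]
    n=p.copy()
    for _ in range(30): n=p/(1+d['k1']*(n@n))
    T=cam(s,d); ray=T[:3,:3]@np.array([n[0],n[1],1]); o=T[:3,3]
    return (o+ray*(z-o[2])/ray[2])
def w2px(s,d,X):
    T=np.linalg.inv(cam(s,d)); c=T[:3,:3]@np.array(X)+T[:3,3]; n=c[:2]/c[2]; n=n*(1+d['k1']*(n@n))
    K=np.array(d['intrinsics']); return (K@np.array([n[0],n[1],1]))[:2]
E
python3 - <<'E'
from h import *
import pickle
st(); s,d=snap('wrist','w2'); st()
pickle.dump((s,{k:d[k] for k in d}),open('w2.pkl','wb'))
c=d['img'][80:280,220:430]; cv2.imwrite('pics/w2c.png',cv2.resize(c,None,fx=3,fy=3,interpolation=cv2.INTER_CUBIC)[:, :])
for l in ['cooler','deck','lock_grip','bottle_mid','carton_mid','roll_mid']:
    print(l,[(round(x['p'],2),np.round(x['xyz'],4).tolist()) for x in r.spot_point(d,l)[:2]])
E
```

```text
t 4.2 tcp [0.5796 0.1216 0.3199] q [ 7.396e-01  6.731e-01 -1.000e-04 -5.000e-04] F [ 1.1  0.8 -0.6] op 1.002 j [-0.378  0.538  0.162  1.533 -0.095  1.078 -0.288]
t 4.25 tcp [0.5798 0.1213 0.3199] q [ 7.397e-01  6.729e-01 -1.000e-04 -4.000e-04] F [ 0.3 -0.   0. ] op 0.998 j [-0.378  0.538  0.162  1.533 -0.095  1.078 -0.288]
cooler [(0.83, [0.6278, -0.0107, -0.0009])]
deck [(0.64, [0.6372, 0.1128, 0.0797])]
lock_grip [(0.66, [0.4994, 0.0169, 0.1023])]
bottle_mid [(0.97, [0.624, 0.2657, 0.0341]), (0.91, [0.4442, -0.0737, 0.0438])]
carton_mid [(0.62, [0.6465, 0.1103, 0.1053]), (0.31, [0.4062, -0.2632, 0.0363])]
roll_mid [(0.84, [0.6227, 0.1731, 0.0999])]
```

View pics/w2c.png

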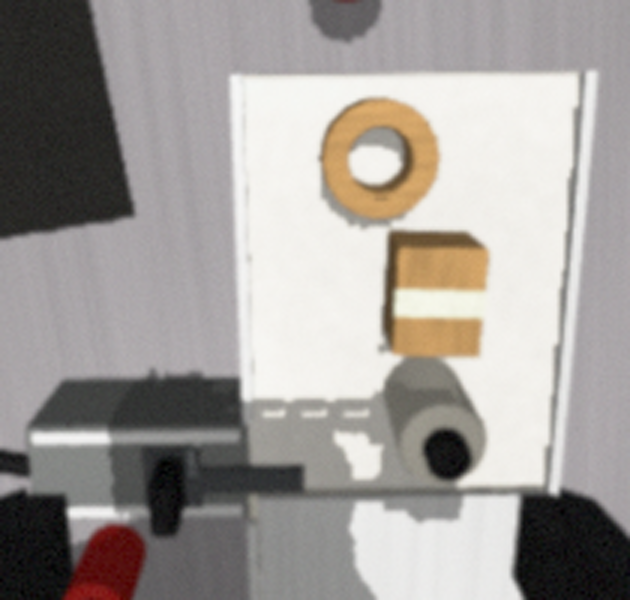

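Run:
```python
from h import *
import pickle
s,d=pickle.load(open('w2.pkl','rb'))
f=lambda u,v,z: px2w(s,d,(220+u/3,80+v/3),z)[:2]
for n,u,v,z in [('L1',231,74,.084),('L2',243,370,.084),('R1',597,72,.084),('R2',562,490,.084),('Rt1',597,72,.084),('roll',380,158,.116),('c1',398,247,.128),('c2',489,248,.128),('c3',481,355,.128),('c4',392,353,.128),('bot',447,453,.170),('lockT1',147,452,.124),('lockT2',186,452,.124),('lockB1',150,532,.124),('lockB2',178,532,.124)]:
    print(n,f(u,v,z).round(4))
L=f(243,370,.084)-f(231,74,.084);Rr=f(562,490,.084)-f(597,72,.084)
for q in (L,Rr): print(np.degrees(np.arctan2(q[0],-q[1])))
w=f(597,72,.084)-f(231,74,.084); print(np.linalg.norm(w),np.degrees(np.arctan2(w[1],w[0])))
a,b,c,e=[f(*p,.128) for p in [(398,247),(489,248),(481,355),(392,353)]]
print('carton c',(a+b+c+e)/4,[np.linalg.norm(q) for q in (b-a,c-b,e-c,a-e)],[np.degrees(np.arctan2(q[1],q[0])) for q in (b-a,c-b,c-e,a-e)])
```

```text
L1 [0.5609 0.2131]
L2 [0.5504 0.07  ]
R1 [0.729  0.1989]
R2 [ 0.7141 -0.0143]
Rt1 [0.729  0.1989]
roll [0.6236 0.1718]
c1 [0.6279 0.1344]
c2 [0.6674 0.1304]
c3 [0.6627 0.0816]
c4 [0.6225 0.0864]
bot [0.639  0.0543]
lockT1 [0.5038 0.0466]
lockT2 [0.5224 0.0448]
lockB1 [0.4987 0.0036]
lockB2 [0.5125 0.0023]
-4.214219090115595
-3.9975100330771065
0.1686803239426315 -4.815324040630345
carton c [0.64512346 0.10820694] [np.float64(0.039747254312543966), np.float64(0.04894973828023984), np.float64(0.04052316542785353), np.float64(0.04834973355308771)] [np.float64(-5.887507815850001), np.float64(-95.44063913623391), np.float64(-6.7360021589604875), np.float64(83.65068609906645)]
```

Run:
```python
from h import *
st(); go(0.623,0.172,0.16,-4.5); go(0.623,0.172,0.087,-4.5)
```

```text
t 4.55 tcp [0.5804 0.1201 0.32  ] q [ 0.7404  0.6722  0.     -0.    ] F [ 0.1 -0.1  0.7] op 1.003 j [-0.376  0.539  0.163  1.532 -0.095  1.078 -0.288]
go [0.0558, 0.0374, 0.16] [-0.0, -0.0, -1.03] dist 0.174
go [0.0558, 0.0374, 0.233] [-0.0, -0.0, -1.03] dist 0.243
```

Emit:
carry_out --pt "0.03 0.02 0.04 0 0 -1" --pt "0.056 0.0375 0.08 0 0 -1" --pt "0.056 0.0375 0.12 0 0 -1" --pt "0.056 0.0375 0.15 0 0 -1" --pt "0.056 0.0375 0.175 0 0 -1" --pt "0.056 0.0375 0.195 0 0 -1" --pt "0.056 0.0375 0.21 0 0 -1" --pt "0.056 0.0375 0.22 0 0 -1" --pt "0.056 0.0375 0.228 0 0 -1" --pt "0.056 0.0375 0.233 0 0 -1" --pt "0.056 0.0375 0.233 0 0 -1" --pt "0.056 0.0375 0.233 0 0 -1" --fingers 60

```text
clock: 5.75
tool_pos: [0.6237, 0.1722, 0.0876]
eef_rot: [0.735, 0.679, 0.001, 0.0]
contact_force: [0.4, 1.0, 0.6]
opening: 0.766
```

Emit:
carry_out --pt "0 0 0 0 0 0" --pt "0 0 0 0 0 0" --pt "0 0 0 0 0 0" --pt "0 0 0 0 0 0" --pt "0 0 0 0 0 0" --pt "0 0 0 0 0 0" --fingers 255 --grip_force 15

```text
clock: 6.35
tool_pos: [0.6235, 0.1721, 0.0875]
eef_rot: [0.735, 0.679, 0.0, 0.0]
contact_force: [-0.6, -1.1, 4.8]
opening: 0.571
```

Run:
```python
from h import *
import pickle
s,d=pickle.load(open('w2.pkl','rb'))
img=d['img']; 
c=img[0:180,120:280]; cv2.imwrite('pics/w2m.png',cv2.resize(c,None,fx=3,fy=3,interpolation=cv2.INTER_CUBIC))
m=(img.max(2)<60).astype(np.uint8)[:180,130:280]
cs,_=cv2.findContours(m,cv2.RETR_EXTERNAL,cv2.CHAIN_APPROX_NONE)
k=max(cs,key=cv2.contourArea); ap=cv2.approxPolyDP(cv2.convexHull(k),4,True)[:,0]+[130,0]
P=np.array([px2w(s,d,p,.003)[:2] for p in ap]); print(ap.tolist(),P.round(3).tolist(),P.mean(0), np.linalg.norm(P-np.roll(P,1,0),axis=1))
e=np.roll(P,-1,0)-P; print(np.degrees(np.arctan2(e[:,1],e[:,0])))
st()
```

```text
[[235, 19], [263, 150], [190, 163], [153, 37]] [[0.475, 0.35], [0.488, 0.146], [0.355, 0.137], [0.341, 0.341]] [0.41482633 0.243309  ] [0.13462486 0.20410947 0.13327204 0.20461477]
[ -86.27228609 -175.85923491   94.10727974    3.92346816]
t 6.35 tcp [0.6235 0.1721 0.0875] q [7.346e-01 6.785e-01 4.000e-04 1.000e-04] F [-0.6 -1.1  4.8] op 0.571 j [-0.398  0.879  0.107  1.606 -0.134  0.664 -0.302]
```

Run:
```python
from h import *
go(0.6235,0.172,0.2,-4.5);go(0.4075,0.307,0.2,-4.5); go(0.4075,0.307,0.011,-4.5)
```

```text
go [-0.0001, 0.0001, -0.1125] [0.04, -0.02, -0.05] dist 0.113
go [0.1174, -0.2259, -0.1126] [0.04, -0.02, -0.05] dist 0.278
go [0.1173, -0.226, 0.0764] [0.04, -0.02, -0.05] dist 0.266
```

Emit:
carry_out --pt "0 0 -0.015 0 0 0" --pt "0 0 -0.045 0 0 0" --pt "0 0 -0.085 0 0 0" --pt "0.015 -0.03 -0.11 0 0 0" --pt "0.033 -0.064 -0.112 0 0 0" --pt "0.052 -0.1 -0.112 0 0 0" --pt "0.071 -0.136 -0.112 0 0 0" --pt "0.09 -0.172 -0.11 0 0 0" --pt "0.106 -0.205 -0.1 0 0 0" --pt "0.1175 -0.226 -0.08 0 0 0" --pt "0.1175 -0.226 -0.05 0 0 0" --pt "0.1175 -0.226 -0.02 0 0 0"

```text
clock: 7.55
tool_pos: [0.4068, 0.3085, 0.1072]
eef_rot: [0.734, 0.679, 0.001, -0.0]
contact_force: [0.9, -0.3, -0.9]
opening: 0.569
```

Emit:
carry_out --pt "0 0 0.025 0 0 0" --pt "0 0 0.045 0 0 0" --pt "0 0 0.06 0 0 0" --pt "0 0 0.073 0 0 0" --pt "0 0 0.083 0 0 0" --pt "0 0 0.09 0 0 0" --pt "0 0 0.094 0 0 0" --pt "0 0 0.096 0 0 0" --pt "0 0 0.096 0 0 0" --pt "0 0 0.096 0 0 0"

```text
clock: 8.55
tool_pos: [0.4074, 0.3073, 0.0114]
eef_rot: [0.735, 0.678, 0.0, 0.0]
contact_force: [-0.3, 0.3, -1.2]
opening: 0.573
```

Run:
```python
from h import *
st()
```

```text
t 8.55 tcp [0.4074 0.3073 0.0114] q [7.346e-01 6.785e-01 4.000e-04 0.000e+00] F [-0.3  0.3 -1.2] op 0.573 j [-0.767  0.898  0.051  2.048 -0.205  0.199 -0.614]
```

Emit:
carry_out --pt "0 0 0 0 0 0" --pt "0 0 0 0 0 0" --pt "0 0 0 0 0 0" --pt "0 0 -0.01 0 0 0" --pt "0 0 -0.03 0 0 0" --pt "0 0 -0.06 0 0 0" --pt "0 0 -0.1 0 0 0" --pt "0 0 -0.14 0 0 0" --pt "0 0 -0.18 0 0 0" --pt "0 0 -0.22 0 0 0" --pt "0 0 -0.22 0 0 0" --pt "0 0 -0.22 0 0 0" --fingers 60

```text
clock: 9.75
tool_pos: [0.4073, 0.3073, 0.2322]
eef_rot: [0.735, 0.679, 0.001, -0.0]
contact_force: [-0.1, -0.7, -0.0]
opening: 0.771
```

Run:
```python
from h import *
st(); 
s,d=snap('top','t1'); c=d['img'][130:280,200:460]; cv2.imwrite('pics/t1c.png',cv2.resize(c,None,fx=3,fy=3,interpolation=cv2.INTER_CUBIC))
for l in ['roll_mid','carton_mid','bottle_mid']:
    print(l,[(round(x['p'],2),np.round(x['xyz'],4).tolist()) for x in r.spot_point(d,l)])
# carton grasp above; 
go(0.645,0.109,0.22,-5.5); go(0.645,0.109,0.10,-5.5)
```

```text
t 9.75 tcp [0.4073 0.3073 0.2322] q [ 7.346e-01  6.785e-01  1.200e-03 -1.000e-04] F [-0.1 -0.7 -0. ] op 0.771 j [-0.857  0.52   0.189  1.901 -0.141  0.731 -0.667]
roll_mid [(0.55, [0.4078, 0.3025, 0.0253]), (0.24, [0.5774, 0.3776, -0.0022])]
carton_mid [(0.54, [0.6408, 0.1059, 0.1028]), (0.35, [0.3992, -0.1941, 0.0359])]
bottle_mid [(0.69, [0.6237, 0.264, 0.0366]), (0.65, [0.7238, 0.2844, 0.034]), (0.65, [0.641, 0.1076, 0.1025]), (0.58, [0.442, -0.0745, 0.0394]), (0.57, [0.6352, 0.0526, 0.1173]), (0.45, [0.671, 0.3645, 0.0395])]
go [-0.1779, 0.2536, 0.0097] [-0.12, 0.12, 0.95] dist 0.31
go [-0.1776, 0.2538, 0.1297] [-0.12, 0.12, 0.95] dist 0.336
```

View pics/t1c.png

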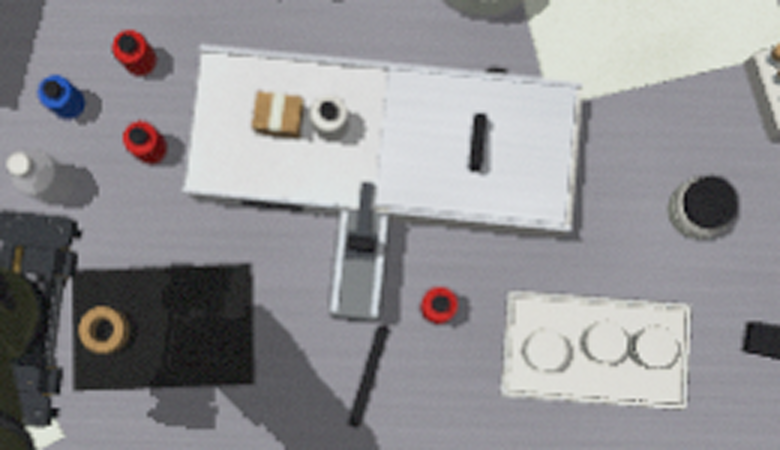

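Run:
```python
from h import *
go(0.638,0.054,0.23,-4.5); go(0.638,0.054,0.103,-4.5)
```

```text
go [-0.2333, 0.2509, -0.0002] [-0.12, 0.12, -0.05] dist 0.343
go [-0.233, 0.2512, 0.1268] [-0.12, 0.12, -0.05] dist 0.365
```

Emit:
carry_out --pt "-0.02 0.02 0 0 0 0" --pt "-0.05 0.055 0 0 0 0" --pt "-0.085 0.09 0 0 0 0" --pt "-0.12 0.128 0 0 0 0" --pt "-0.15 0.163 0 0 0 0" --pt "-0.185 0.2 0 0 0 0" --pt "-0.212 0.23 0 0 0 0" --pt "-0.228 0.246 0 0 0 0" --pt "-0.233 0.251 0 0 0 0" --pt "-0.233 0.251 0 0 0 0" --pt "-0.233 0.251 0.01 0 0 0" --pt "-0.233 0.251 0.03 0 0 0"

```text
clock: 11.15
tool_pos: [0.6389, 0.0576, 0.2013]
eef_rot: [0.734, 0.68, 0.001, -0.0]
contact_force: [0.0, -0.5, -0.4]
opening: 0.764
```

Emit:
carry_out --pt "0 0 0.02 0 0 0" --pt "0 0 0.04 0 0 0" --pt "0 0 0.06 0 0 0" --pt "0 0 0.077 0 0 0" --pt "0 0 0.089 0 0 0" --pt "0 0 0.096 0 0 0" --pt "0 0 0.097 0 0 0" --pt "0 0 0.097 0 0 0"

```text
clock: 11.95
tool_pos: [0.6391, 0.0553, 0.1044]
eef_rot: [0.734, 0.679, 0.0, 0.0]
contact_force: [-0.6, 0.4, 0.1]
opening: 0.761
```

Emit:
carry_out --pt "0 0 0 0 0 0" --pt "0 0 0 0 0 0" --pt "0 0 0 0 0 0" --pt "0 0 0 0 0 0" --pt "0 0 0 0 0 0" --pt "0 0 0 0 0 0" --fingers 255

```text
clock: 12.55
tool_pos: [0.6392, 0.0549, 0.1043]
eef_rot: [0.735, 0.678, 0.0, 0.0]
contact_force: [0.1, -0.8, 2.9]
opening: 0.444
```

Run:
```python
from h import *
st()
go(0.6378,0.054,0.23,-4.5); go(0.4165,0.177,0.2,-4.5); go(0.4165,0.177,0.027,-4.5)
```

```text
t 12.55 tcp [0.6392 0.0549 0.1043] q [7.346e-01 6.785e-01 3.000e-04 2.000e-04] F [ 0.1 -0.8  2.9] op 0.444 j [-0.222  0.85   0.12   1.615 -0.143  0.685 -0.111]
go [-0.001, -0.0013, -0.1257] [0.04, -0.01, -0.05] dist 0.126
go [0.1041, -0.2317, -0.0958] [0.04, -0.01, -0.05] dist 0.271
go [0.1041, -0.2318, 0.0772] [0.04, -0.01, -0.05] dist 0.266
```

Emit:
carry_out --pt "0 0 -0.015 0 0 0" --pt "0 0 -0.045 0 0 0" --pt "0 0 -0.085 0 0 0" --pt "0.01 -0.02 -0.11 0 0 0" --pt "0.028 -0.06 -0.115 0 0 0" --pt "0.046 -0.1 -0.115 0 0 0" --pt "0.064 -0.14 -0.115 0 0 0" --pt "0.08 -0.18 -0.11 0 0 0" --pt "0.095 -0.21 -0.1 0 0 0" --pt "0.104 -0.229 -0.08 0 0 0" --pt "0.104 -0.232 -0.05 0 0 0" --pt "0.104 -0.232 -0.02 0 0 0"

```text
clock: 13.75
tool_pos: [0.4156, 0.1781, 0.1243]
eef_rot: [0.734, 0.679, 0.001, -0.0]
contact_force: [0.5, 0.2, -1.9]
opening: 0.453
```

Emit:
carry_out --pt "0 0 0.025 0 0 0" --pt "0 0 0.045 0 0 0" --pt "0 0 0.06 0 0 0" --pt "0 0 0.073 0 0 0" --pt "0 0 0.083 0 0 0" --pt "0 0 0.09 0 0 0" --pt "0 0 0.094 0 0 0" --pt "0 0 0.096 0 0 0" --pt "0 0 0.097 0 0 0" --pt "0 0 0.097 0 0 0"

```text
clock: 14.75
tool_pos: [0.4161, 0.1771, 0.0273]
eef_rot: [0.735, 0.679, 0.0, 0.0]
contact_force: [-0.4, -0.3, -0.5]
opening: 0.448
```

Run:
```python
from h import *
st()
```

```text
t 14.75 tcp [0.4161 0.1771 0.0273] q [7.346e-01 6.785e-01 3.000e-04 1.000e-04] F [-0.4 -0.3 -0.5] op 0.448 j [-0.518  0.846  0.023  2.215 -0.211  0.081 -0.372]
```

Emit:
carry_out --pt "0 0 0 0 0 0" --pt "0 0 0 0 0 0" --pt "0 0 0 0 0 0" --pt "0 0 -0.01 0 0 0" --pt "0 0 -0.03 0 0 0" --pt "0 0 -0.06 0 0 0" --pt "0 0 -0.1 0 0 0" --pt "0 0 -0.14 0 0 0" --pt "0 0 -0.18 0 0 0" --pt "0 0 -0.2 0 0 0" --pt "0 0 -0.2 0 0 0" --pt "0 0 -0.2 0 0 0" --fingers 60

```text
clock: 15.95
tool_pos: [0.4155, 0.177, 0.2274]
eef_rot: [0.735, 0.679, 0.0, -0.0]
contact_force: [-0.4, 0.6, 0.4]
opening: 0.765
```

Run:
```python
from h import *
st()
go(0.644,0.108,0.22,-5.5); go(0.644,0.108,0.098,-5.5)
```

```text
t 15.95 tcp [0.4155 0.177  0.2274] q [ 7.345e-01  6.786e-01  4.000e-04 -1.000e-04] F [-0.4  0.6  0.4] op 0.765 j [-0.633  0.456  0.191  2.063 -0.143  0.633 -0.425]
go [-0.0507, 0.2332, 0.0075] [0.02, -0.04, 0.97] dist 0.239
go [-0.0508, 0.2331, 0.1295] [0.02, -0.04, 0.97] dist 0.271
```

Emit:
carry_out --pt "-0.005 0.02 0 0 0 1" --pt "-0.015 0.06 0 0 0 1" --pt "-0.025 0.1 0 0 0 1" --pt "-0.035 0.14 0 0 0 1" --pt "-0.043 0.18 0 0 0 1" --pt "-0.049 0.212 0 0 0 1" --pt "-0.051 0.229 0 0 0 1" --pt "-0.051 0.233 0.01 0 0 1" --pt "-0.051 0.233 0.03 0 0 1" --pt "-0.051 0.233 0.06 0 0 1" --pt "-0.051 0.233 0.09 0 0 1" --pt "-0.051 0.233 0.11 0 0 1"

```text
clock: 17.15
tool_pos: [0.6403, 0.1082, 0.113]
eef_rot: [0.74, 0.672, -0.003, -0.002]
contact_force: [-0.0, -0.8, 0.8]
opening: 0.766
```

Emit:
carry_out --pt "0 0 0.012 0 0 0" --pt "0 0 0.02 0 0 0" --pt "0 0 0.02 0 0 0" --pt "0 0 0.02 0 0 0"

```text
clock: 17.55
tool_pos: [0.6445, 0.1079, 0.0976]
eef_rot: [0.74, 0.672, 0.0, 0.0]
contact_force: [-0.3, 0.1, -0.2]
opening: 0.766
```

Emit:
carry_out --pt "0 0 0 0 0 0" --pt "0 0 0 0 0 0" --pt "0 0 0 0 0 0" --pt "0 0 0 0 0 0" --pt "0 0 0 0 0 0" --pt "0 0 0 0 0 0" --fingers 255

```text
clock: 18.15
tool_pos: [0.6444, 0.1077, 0.0974]
eef_rot: [0.74, 0.672, 0.0, 0.0]
contact_force: [-0.8, 0.3, 3.1]
opening: 0.452
```

Run:
```python
from h import *
st()
go(0.412,0.242,0.2,-4.5); go(0.412,0.242,0.022,-4.5)
```

```text
t 18.15 tcp [0.6444 0.1077 0.0974] q [7.405e-01 6.721e-01 3.000e-04 1.000e-04] F [-0.8  0.3  3.1] op 0.452 j [-0.313  0.875  0.146  1.58  -0.174  0.699 -0.182]
go [0.1112, -0.2442, -0.1027] [0.03, -0.02, -1.04] dist 0.287
go [0.1112, -0.2443, 0.0753] [0.03, -0.02, -1.04] dist 0.279
```

Emit:
carry_out --pt "0 0 -0.015 0 0 0" --pt "0 0 -0.045 0 0 0" --pt "0 0 -0.085 0 0 0" --pt "0.012 -0.025 -0.115 0 0 0" --pt "0.03 -0.065 -0.12 0 0 0" --pt "0.05 -0.105 -0.12 0 0 0" --pt "0.068 -0.145 -0.12 0 0 0" --pt "0.085 -0.185 -0.12 0 0 0" --pt "0.1 -0.22 -0.11 0 0 0" --pt "0.11 -0.24 -0.09 0 0 0" --pt "0.111 -0.244 -0.06 0 0 0" --pt "0.111 -0.244 -0.03 0 0 0"

```text
clock: 19.35
tool_pos: [0.4114, 0.2432, 0.1273]
eef_rot: [0.74, 0.673, 0.001, -0.0]
contact_force: [1.2, -0.5, -2.6]
opening: 0.455
```

Emit:
carry_out --pt "0 0 0.025 0 0 0" --pt "0 0 0.05 0 0 0" --pt "0 0 0.07 0 0 0" --pt "0 0 0.083 0 0 0" --pt "0 0 0.093 0 0 0" --pt "0 0 0.1 0 0 0" --pt "0 0 0.104 0 0 0" --pt "0 0 0.106 0 0 0" --pt "0 0 0.106 0 0 0" --pt "0 0 0.106 0 0 0"

```text
clock: 20.35
tool_pos: [0.4123, 0.2419, 0.0214]
eef_rot: [0.74, 0.672, 0.0, 0.0]
contact_force: [-0.9, -0.2, -1.5]
opening: 0.451
```

Run:
```python
from h import *
st()
```

```text
t 20.35 tcp [0.4123 0.2419 0.0214] q [7.405e-01 6.721e-01 4.000e-04 1.000e-04] F [-0.9 -0.2 -1.5] op 0.451 j [-0.655  0.866  0.045  2.142 -0.253  0.137 -0.472]
```

Emit:
carry_out --pt "0 0 0.001 0 0 0" --pt "0 0 0.001 0 0 0" --pt "0 0 0.001 0 0 0" --pt "0 0 -0.01 0 0 0" --pt "0 0 -0.03 0 0 0" --pt "0 0 -0.06 0 0 0" --pt "0 0 -0.1 0 0 0" --pt "0 0 -0.14 0 0 0" --pt "0 0 -0.18 0 0 0" --pt "0 0 -0.22 0 0 0" --pt "0 0 -0.22 0 0 0" --pt "0 0 -0.22 0 0 0" --fingers 60

```text
clock: 21.55
tool_pos: [0.412, 0.2419, 0.2422]
eef_rot: [0.74, 0.672, 0.001, -0.0]
contact_force: [-0.6, -0.7, -0.7]
opening: 0.762
```

Run:
```python
from h import *
st()
go(0.505,0.02,0.26,-4.5)
```

```text
t 21.55 tcp [0.412  0.2419 0.2422] q [ 7.404e-01  6.721e-01  1.200e-03 -1.000e-04] F [-0.6 -0.7 -0.7] op 0.762 j [-0.784  0.468  0.237  1.977 -0.164  0.712 -0.544]
go [-0.2119, 0.114, -0.018] [0.09, -0.11, -1.04] dist 0.241
```

Emit:
carry_out --pt "-0.02 0.01 0 0 0 -1" --pt "-0.055 0.03 -0.01 0 0 -1" --pt "-0.095 0.05 -0.015 0 0 -1" --pt "-0.135 0.07 -0.018 0 0 -1" --pt "-0.17 0.09 -0.018 0 0 -1" --pt "-0.195 0.105 -0.018 0 0 -1" --pt "-0.208 0.112 -0.018 0 0 -1" --pt "-0.212 0.114 -0.018 0 0 -1" --pt "-0.212 0.114 -0.018 0 0 -1" --pt "-0.212 0.114 -0.018 0 0 -1" --pt "-0.212 0.114 -0.018 0 0 -1"

```text
clock: 22.65
tool_pos: [0.5044, 0.0211, 0.2587]
eef_rot: [0.734, 0.679, -0.0, -0.001]
contact_force: [0.5, 0.8, 0.1]
opening: 0.765
```

Run:
```python
from h import *
import pickle
st(); s,d=snap('wrist','w3')
pickle.dump((s,d),open('w3.pkl','wb'))
for l in ['lock_grip','cover_grip','bottle_mid','cooler']:
    print(l,[(round(x['p'],2),np.round(x['xyz'],4).tolist()) for x in r.spot_point(d,l)[:3]])
s2,d2=snap('top','t2');c=d2['img'][130:280,200:460]; cv2.imwrite('pics/t2c.png',cv2.resize(c,None,fx=3,fy=3,interpolation=cv2.INTER_CUBIC))
for l in ['lock_grip','roll_mid','carton_mid','bottle_mid']:
    print(l,[(round(x['p'],2),np.round(x['xyz'],4).tolist()) for x in r.spot_point(d2,l)[:5]])
```

```text
t 22.65 tcp [0.5044 0.0211 0.2587] q [ 7.338e-01  6.793e-01 -1.000e-04 -6.000e-04] F [0.5 0.8 0.1] op 0.765 j [-0.277  0.481  0.223  1.878 -0.144  0.799 -0.055]
lock_grip [(0.56, [0.4998, 0.0166, 0.1057])]
cover_grip [(0.67, [0.6162, -0.1081, 0.1092])]
bottle_mid [(0.68, [0.6349, 0.1107, 0.0814]), (0.66, [0.3971, -0.1931, 0.0353]), (0.64, [0.4159, 0.1771, 0.0392])]
cooler [(0.75, [0.6267, -0.009, -0.0005])]
lock_grip []
roll_mid [(0.49, [0.403, 0.3014, 0.0226])]
carton_mid [(0.78, [0.4068, 0.2419, 0.0295])]
bottle_mid [(0.71, [0.6232, 0.2655, 0.0408]), (0.68, [0.7254, 0.285, 0.0351]), (0.65, [0.6702, 0.3666, 0.0385]), (0.58, [0.4137, 0.178, 0.0398]), (0.52, [0.3991, -0.2587, -0.0013])]
```

View pics/w3.png

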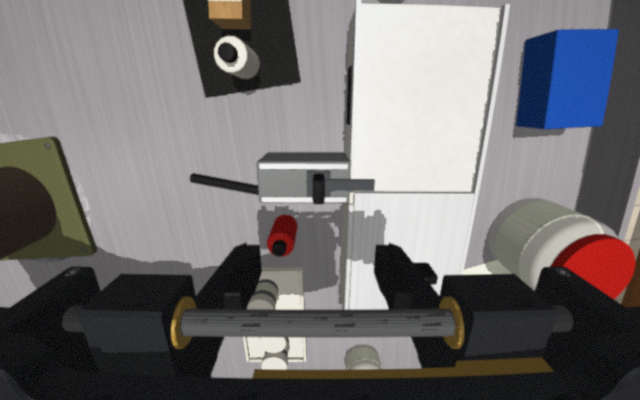

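View pics/t2c.png

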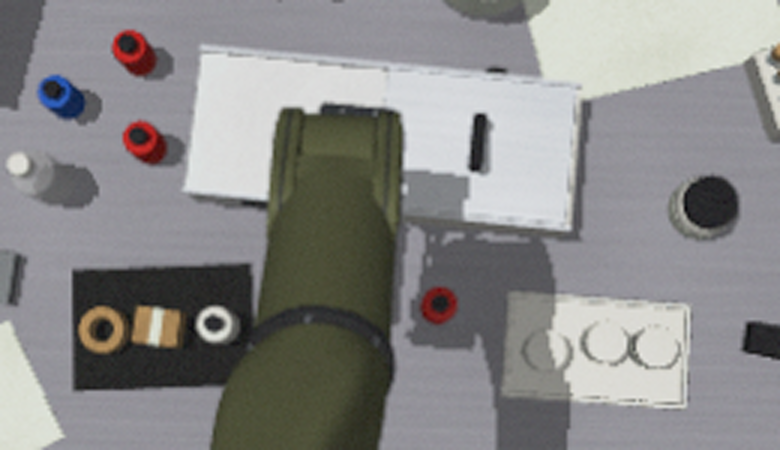

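Run:
```python
from h import *
import pickle
s,d=pickle.load(open('w3.pkl','rb'))
c=d['img'][140:220,240:400]; cv2.imwrite('pics/w3c.png',cv2.resize(c,None,fx=5,fy=5,interpolation=cv2.INTER_CUBIC))
for X in [(.5,.0165,.124),(.505,.015,.124)]: 
    p=w2px(s,d,X); print(p,(p-[240,140])*5)
```

```text
[313.18662211 191.04445518] [365.93311055 255.22227589]
[317.6849101  191.98274073] [388.42455051 259.91370366]
```

View pics/w3c.png

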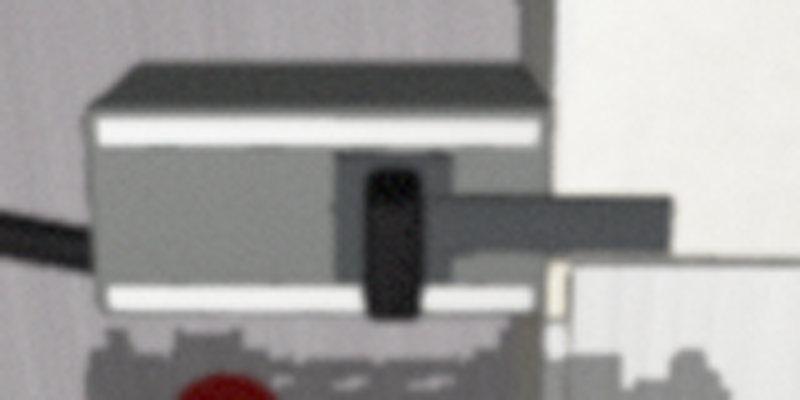

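Run:
```python
from h import *
st(); go(0.506,0.0155,0.096,-4.5)
```

```text
t 23.15 tcp [0.505  0.0198 0.259 ] q [ 7.346e-01  6.785e-01  1.000e-04 -0.000e+00] F [-0.3  1.1 -0.3] op 0.763 j [-0.275  0.481  0.224  1.877 -0.144  0.799 -0.055]
go [-0.0042, 0.0013, 0.163] [0.0, -0.01, -0.04] dist 0.163
```

Emit:
carry_out --pt "-0.004 0.001 0.02 0 0 0" --pt "-0.004 0.001 0.05 0 0 0" --pt "-0.004 0.001 0.08 0 0 0" --pt "-0.004 0.001 0.11 0 0 0" --pt "-0.004 0.001 0.13 0 0 0" --pt "-0.004 0.001 0.145 0 0 0" --pt "-0.004 0.001 0.155 0 0 0" --pt "-0.004 0.001 0.16 0 0 0" --pt "-0.004 0.001 0.163 0 0 0" --pt "-0.004 0.001 0.163 0 0 0" --pt "-0.004 0.001 0.163 0 0 0"

```text
clock: 24.25
tool_pos: [0.5061, 0.0157, 0.0966]
eef_rot: [0.735, 0.678, 0.001, 0.0]
contact_force: [-0.2, 0.9, -0.3]
opening: 0.772
```

Emit:
carry_out --pt "0 0 0 0 0 0" --pt "0 0 0 0 0 0" --pt "0 0 0 0 0 0" --pt "0 0 0 0 0 0" --pt "0 0 0 0 0 0" --pt "0 0 0 0 0 0" --pt "0 0 0 0 0 0" --pt "0 0 0 0 0 0" --fingers 255 --grip_force 25

```text
clock: 25.05
tool_pos: [0.5052, 0.0157, 0.096]
eef_rot: [0.735, 0.679, -0.0, -0.0]
contact_force: [-1.3, 0.0, 0.6]
opening: 0.154
```

Emit:
carry_out --pt "0 -0.005 0 0 0 0" --pt "0 -0.01 0 0 0 0" --pt "0 -0.015 0 0 0 0" --pt "0 -0.02 0 0 0 0" --pt "0 -0.025 0 0 0 0" --pt "0 -0.03 0 0 0 0" --pt "0 -0.033 0 0 0 0" --pt "0 -0.033 0 0 0 0"

```text
clock: 25.85
tool_pos: [0.4716, 0.0183, 0.096]
eef_rot: [0.735, 0.679, -0.001, -0.001]
contact_force: [0.2, -1.1, -1.3]
opening: 0.15
```

Run:
```python
from h import *
st()
```

```text
t 25.85 tcp [0.4716 0.0183 0.096 ] q [ 7.346e-01  6.785e-01 -6.000e-04 -6.000e-04] F [ 0.2 -1.1 -1.3] op 0.15 j [-0.201  0.714  0.105  2.131 -0.23   0.309  0.018]
```

Emit:
carry_out --pt "0 -0.002 0 0 0 0" --pt "0 -0.004 0 0 0 0" --pt "0 -0.006 0 0 0 0" --pt "0 -0.008 0 0 0 0" --pt "0 -0.009 0 0 0 0" --pt "0 -0.009 0 0 0 0"

```text
clock: 26.45
tool_pos: [0.4653, 0.0188, 0.096]
eef_rot: [0.735, 0.678, 0.001, 0.001]
contact_force: [5.2, -1.3, -5.5]
opening: 0.152
```

Emit:
carry_out --pt "0 -0.002 0 0 0 0" --pt "0 -0.004 0 0 0 0" --pt "0 -0.004 0 0 0 0" --pt "0 -0.004 0 0 0 0"

```text
clock: 26.85
tool_pos: [0.4652, 0.0189, 0.0961]
eef_rot: [0.735, 0.678, 0.003, 0.004]
contact_force: [10.4, -2.2, -11.8]
opening: 0.15
```

Emit:
carry_out --pt "0 0.003 0 0 0 0" --pt "0 0.006 0 0 0 0" --pt "0 0.006 0 0 0 0"

```text
clock: 27.15
tool_pos: [0.4653, 0.0188, 0.096]
eef_rot: [0.735, 0.679, -0.0, -0.0]
contact_force: [2.4, -1.2, -1.5]
opening: 0.146
```

Emit:
carry_out --pt "0 0 0 0 0 0" --pt "0 0 0 0 0 0" --pt "0 0 0 0 0 0" --pt "0 0 -0.01 0 0 0" --pt "0 0 -0.03 0 0 0" --pt "0 0 -0.06 0 0 0" --pt "0 0 -0.09 0 0 0" --pt "0 0 -0.12 0 0 0" --pt "0 0 -0.14 0 0 0" --pt "0 0 -0.14 0 0 0" --pt "0 0 -0.14 0 0 0" --fingers 120

```text
clock: 28.25
tool_pos: [0.4655, 0.0189, 0.2363]
eef_rot: [0.735, 0.679, 0.0, 0.0]
contact_force: [0.5, 0.4, 0.2]
opening: 0.533
```

Run:
```python
from h import *
st()
s,d=snap('scene','s2'); c=d['img'][160:300,230:430]; cv2.imwrite('pics/s2c.png',cv2.resize(c,None,fx=4,fy=4,interpolation=cv2.INTER_CUBIC))
for l in ['lock_grip','cover_grip']:
    print(l,[(round(x['p'],2),np.round(x['xyz'],4).tolist()) for x in r.spot_point(d,l)[:3]])
go(0.6185,-0.112,0.24,85.5)
```

```text
t 28.25 tcp [0.4655 0.0189 0.2363] q [7.345e-01 6.786e-01 3.000e-04 0.000e+00] F [0.5 0.4 0.2] op 0.533 j [-0.29   0.462  0.225  2.015 -0.159  0.681 -0.042]
lock_grip [(0.75, [0.4671, 0.0152, 0.1048])]
cover_grip [(0.61, [0.6193, -0.1071, 0.1108])]
go [-0.1182, 0.1635, -0.0053] [-0.12, -0.09, -90.04] dist 0.202
```

View pics/s2c.png

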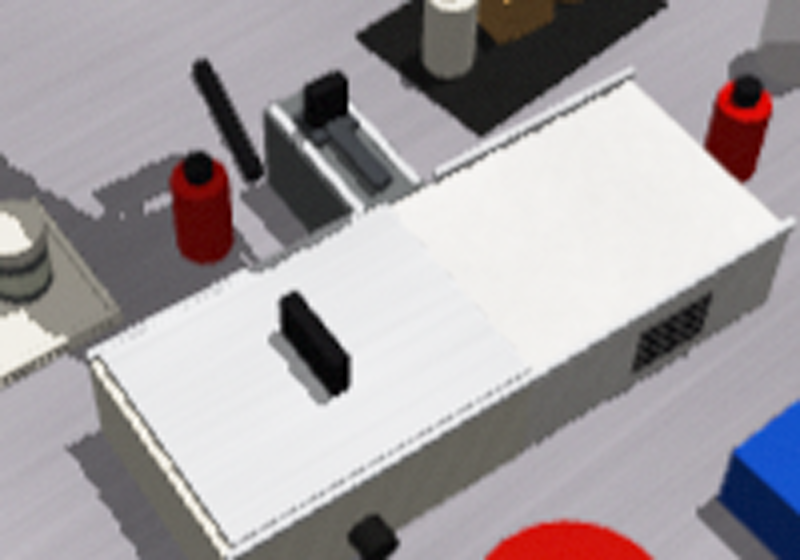

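Emit:
carry_out --pt "-0.01 0.015 -0.01 0 0 -8" --pt "-0.02 0.03 -0.01 0 0 -16" --pt "-0.03 0.045 -0.01 0 0 -24" --pt "-0.045 0.06 -0.01 0 0 -32" --pt "-0.058 0.08 -0.01 0 0 -40" --pt "-0.07 0.1 -0.01 0 0 -48" --pt "-0.085 0.118 -0.01 0 0 -56" --pt "-0.1 0.135 -0.01 0 0 -64" --pt "-0.112 0.153 -0.01 0 0 -72" --pt "-0.117 0.164 -0.01 0 0 -80" --pt "-0.117 0.164 -0.01 0 0 -87" --pt "-0.117 0.164 -0.01 0 0 -90"

```text
clock: 29.6
tool_pos: [0.6194, -0.1113, 0.2441]
eef_rot: [0.038, 0.999, 0.0, -0.001]
contact_force: [-0.1, -0.1, 0.5]
opening: 0.526
```

Emit:
carry_out --pt "0 0 0 0 0 0" --pt "0 0 0 0 0 0"

```text
clock: 29.8
tool_pos: [0.6194, -0.1108, 0.245]
eef_rot: [0.04, 0.999, 0.0, -0.001]
contact_force: [0.3, -0.3, -0.8]
opening: 0.528
```

Run:
```python
from h import *
st(); s,d=snap('wrist','w4')
for l in ['lock_grip','cover_grip','cooler']:
    print(l,[(round(x['p'],2),np.round(x['xyz'],4).tolist()) for x in r.spot_point(d,l)[:3]])
for X in [(.6196,-.1152,.128),(.619,-.108,.128)]: print(w2px(s,d,X))
go(0.619,-0.111,0.098,85.5)
```

```text
t 29.8 tcp [ 0.6194 -0.1108  0.245 ] q [ 4.040e-02  9.992e-01  2.000e-04 -1.000e-03] F [ 0.3 -0.3 -0.8] op 0.528 j [ 0.235  0.667 -0.239  1.512  0.176  0.986  1.437]
lock_grip [(0.74, [0.4621, 0.02, 0.104]), (0.39, [0.4017, -0.3161, 0.0367])]
cover_grip [(0.6, [0.6165, -0.1096, 0.1116])]
cooler [(0.72, [0.6298, -0.0106, -0.0003])]
[312.91100382 191.02291459]
[319.58459175 189.95754053]
go [0.0008, -0.0004, 0.1478] [-0.0, -0.02, -0.07] dist 0.148
```

View pics/w4.png

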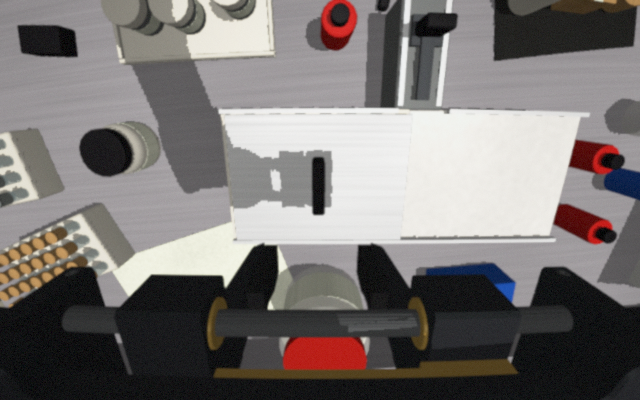

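Emit:
carry_out --pt "0 0.002 0.02 0 0 0" --pt "0 0.002 0.05 0 0 0" --pt "0 0.002 0.08 0 0 0" --pt "0 0.002 0.105 0 0 0" --pt "0 0.002 0.125 0 0 0" --pt "0 0.002 0.137 0 0 0" --pt "0 0.002 0.144 0 0 0" --pt "0 0.002 0.147 0 0 0" --pt "0 0.002 0.147 0 0 0"

```text
clock: 30.9
tool_pos: [0.6205, -0.1089, 0.0994]
eef_rot: [0.04, 0.999, -0.0, 0.0]
contact_force: [1.0, 1.0, -0.8]
opening: 0.533
```

Emit:
carry_out --pt "0 0 0 0 0 0" --pt "0 0 0 0 0 0" --pt "0 0 0 0 0 0" --pt "0 0 0 0 0 0" --pt "0 0 0 0 0 0" --pt "0 0 0 0 0 0" --fingers 255

```text
clock: 31.5
tool_pos: [0.6203, -0.1091, 0.0993]
eef_rot: [0.04, 0.999, -0.0, 0.0]
contact_force: [-0.2, -1.0, 2.2]
opening: 0.151
```

Run:
```python
from h import *
st()
```

```text
t 31.5 tcp [ 0.6203 -0.1091  0.0993] q [ 3.980e-02  9.992e-01 -1.000e-04  2.000e-04] F [-0.2 -1.   2.2] op 0.151 j [ 0.209  0.843 -0.199  1.646  0.238  0.677  1.381]
```

Emit:
carry_out --pt "0 0.005 0 0 0 0" --pt "0 0.015 0 0 0 0" --pt "0 0.03 0 0 0 0" --pt "0 0.048 0 0 0 0" --pt "0 0.066 0 0 0 0" --pt "0 0.084 0 0 0 0" --pt "0 0.102 0 0 0 0" --pt "0 0.12 0 0 0 0" --pt "0 0.138 0 0 0 0" --pt "0 0.156 0 0 0 0" --pt "0 0.172 0 0 0 0" --pt "0 0.18 0 0 0 0"

```text
clock: 32.7
tool_pos: [0.6347, 0.0741, 0.0993]
eef_rot: [0.038, 0.999, 0.001, 0.0]
contact_force: [0.2, -1.7, 4.9]
opening: 0.154
```

Emit:
carry_out --pt "0 0.004 0 0 0 0" --pt "0 0.008 0 0 0 0" --pt "0 0.012 0 0 0 0" --pt "0 0.015 0 0 0 0" --pt "0 0.018 0 0 0 0" --pt "0 0.02 0 0 0 0" --pt "0 0.022 0 0 0 0" --pt "0 0.024 0 0 0 0" --pt "0 0.024 0 0 0 0"

```text
clock: 33.6
tool_pos: [0.6355, 0.0855, 0.0992]
eef_rot: [0.042, 0.999, -0.006, -0.001]
contact_force: [-2.5, -13.9, 10.3]
opening: 0.157
```

Run:
```python
from h import *
st()
```

```text
t 33.6 tcp [0.6355 0.0855 0.0992] q [ 0.0424  0.9991 -0.0056 -0.0013] F [ -2.5 -13.9  10.3] op 0.157 j [-0.13   0.855 -0.151  1.604  0.192  0.703  1.108]
```

Emit:
carry_out --pt "0 0.003 0 0 0 0" --pt "0 0.006 0 0 0 0" --pt "0 0.008 0 0 0 0" --pt "0 0.008 0 0 0 0" --pt "0 0.008 0 0 0 0"

```text
clock: 34.1
tool_pos: [0.6355, 0.0854, 0.0991]
eef_rot: [0.045, 0.999, -0.011, -0.002]
contact_force: [-3.2, -24.0, 11.9]
opening: 0.153
```

Run:
```python
from h import *
st()
s,d=snap('top','t3');c=d['img'][130:230,250:420]; cv2.imwrite('pics/t3c.png',cv2.resize(c,None,fx=4.5,fy=4.5,interpolation=cv2.INTER_CUBIC))
s,d=snap('scene','s3');c=d['img'][150:310,230:430]; cv2.imwrite('pics/s3c.png',cv2.resize(c,None,fx=3.5,fy=3.5,interpolation=cv2.INTER_CUBIC))
```

```text
t 34.1 tcp [0.6355 0.0854 0.0991] q [ 0.0446  0.9989 -0.0107 -0.0024] F [ -3.2 -24.   11.9] op 0.153 j [-0.14   0.856 -0.142  1.6    0.194  0.71   1.099]
```

View pics/s3c.png

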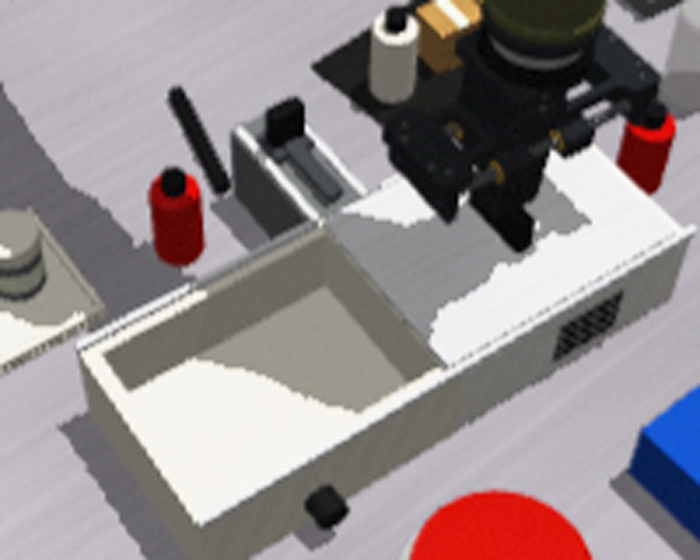

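View pics/t3c.png

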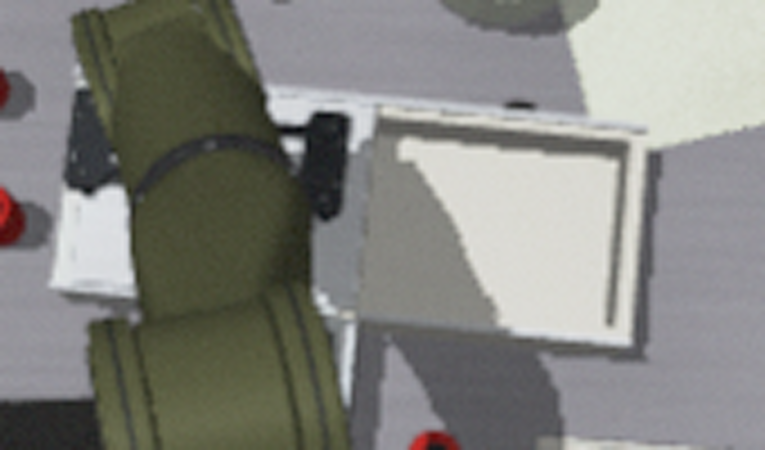

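Emit:
carry_out --pt "0 -0.006 0 0 0 0" --pt "0 -0.012 0 0 0 0" --pt "0 -0.016 0 0 0 0" --pt "0 -0.016 0 0 0 0"

```text
clock: 34.6
tool_pos: [0.6356, 0.0856, 0.0992]
eef_rot: [0.04, 0.999, -0.0, -0.0]
contact_force: [0.5, -2.4, 5.1]
opening: 0.153
```

Emit:
carry_out --pt "0 0 0 0 0 0" --pt "0 0 0 0 0 0" --pt "0 0 0 0 0 0" --pt "0 0 -0.01 0 0 0" --pt "0 0 -0.03 0 0 0" --pt "0 0 -0.06 0 0 0" --pt "0 0 -0.09 0 0 0" --pt "0 0 -0.12 0 0 0" --pt "0 0 -0.14 0 0 0" --pt "0 0 -0.16 0 0 0" --pt "0 0 -0.16 0 0 0" --fingers 120

```text
clock: 35.7
tool_pos: [0.6375, 0.0874, 0.2626]
eef_rot: [0.04, 0.999, 0.001, 0.003]
contact_force: [0.9, -0.2, 0.1]
opening: 0.529
```

Run:
```python
from h import *
st()
go(0.43,-0.20,0.26,-4.5)
```

```text
t 35.7 tcp [0.6375 0.0874 0.2626] q [0.0396 0.9992 0.001  0.0032] F [ 0.9 -0.2  0.1] op 0.529 j [-0.104  0.664 -0.193  1.453  0.138  1.031  1.164]
go [0.1841, -0.3029, 0.0007] [0.38, 0.18, 89.96] dist 0.354
```

Run:
```python
from h import *
go(0.42,-0.35,0.27,-2)
```

```text
go [0.1822, -0.4532, -0.0096] [0.38, 0.19, 87.46] dist 0.489
```

Emit:
carry_out --pt "0.01 -0.025 -0.01 0 0 8" --pt "0.025 -0.065 -0.01 0 0 16" --pt "0.045 -0.11 -0.01 0 0 24" --pt "0.063 -0.155 -0.01 0 0 32" --pt "0.082 -0.2 -0.01 0 0 40" --pt "0.1 -0.245 -0.01 0 0 48" --pt "0.118 -0.29 -0.01 0 0 56" --pt "0.135 -0.335 -0.01 0 0 64" --pt "0.153 -0.38 -0.01 0 0 72" --pt "0.17 -0.42 -0.01 0 0 80" --pt "0.182 -0.446 -0.01 0.4 0.2 87" --pt "0.182 -0.453 -0.01 0.4 0.2 87.5" --fingers 65

```text
clock: 36.9
tool_pos: [0.4152, -0.3538, 0.2684]
eef_rot: [0.722, 0.692, -0.005, -0.002]
contact_force: [0.4, 0.2, 0.0]
opening: 0.742
```

Emit:
carry_out --pt "0 0 0 0 0 0" --pt "0 0 0 0 0 0" --pt "0 0 0 0 0 0" --pt "0 0 0 0 0 0"

```text
clock: 37.3
tool_pos: [0.4192, -0.3491, 0.2689]
eef_rot: [0.719, 0.696, -0.003, -0.002]
contact_force: [-0.3, -0.1, 0.3]
opening: 0.748
```

```bash
cat > jars.py <<'E'
from h import *
import sys,pickle
st(); s,d=snap('wrist',sys.argv[1]); pickle.dump((s,d),open(sys.argv[1]+'.pkl','wb'))
for l in ['jar0_mid','well','tray']:
    print(l,[(round(x['p'],2),np.round(x['xyz'],4).tolist()) for x in r.spot_point(d,l)[:6]])
c=cv2.resize(d['img'][0:280,120:520],None,fx=2,fy=2,interpolation=cv2.INTER_CUBIC); cv2.imwrite('pics/%sc.png'%sys.argv[1],c)
E
python3 jars.py w5
```

```text
t 37.3 tcp [ 0.4192 -0.3491  0.2689] q [ 0.7185  0.6955 -0.0027 -0.002 ] F [-0.3 -0.1  0.3] op 0.748 j [ 0.467  0.526  0.226  1.747 -0.14   0.889  0.72 ]
jar0_mid [(0.78, [0.402, -0.3158, 0.0361])]
well []
tray [(0.86, [0.3978, -0.2539, -0.0034])]
```

View pics/w5c.png

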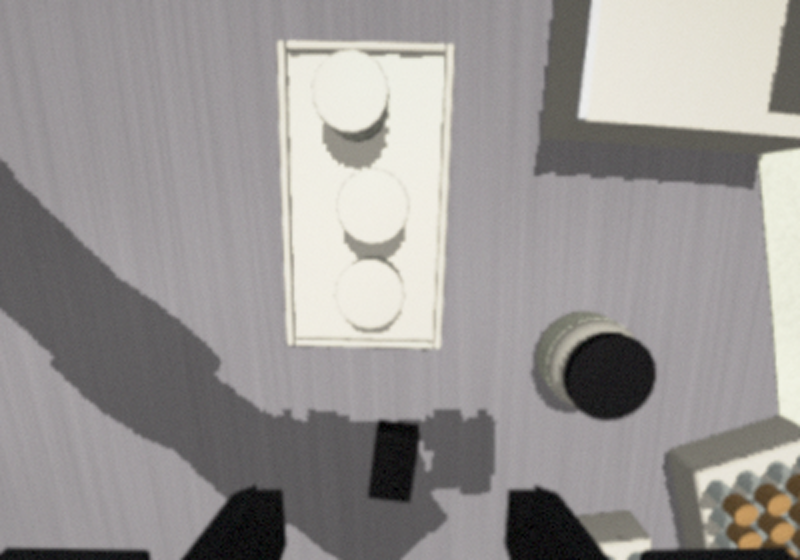

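Run:
```python
from h import *
import pickle
s,d=pickle.load(open('w5.pkl','rb'))
for u,v in [(350,91),(373,206),(370,294)]: print(px2w(s,d,(120+u/2,v/2),.066).round(4))
g=cv2.cvtColor(d['img'],cv2.COLOR_BGR2GRAY); g=cv2.resize(g[:180,240:360],None,fx=4,fy=4,interpolation=cv2.INTER_CUBIC)
c=cv2.HoughCircles(g,cv2.HOUGH_GRADIENT,1,100,param1=60,param2=25,minRadius=55,maxRadius=95)
if c is not None:
  for q in c[0]: print(q, px2w(s,d,(240+q[0]/4,q[1]/4),.066).round(4), (2*q[2]/4+240+0).round(1))
# end stops
s,d2=snap('scene','s4')
for l in ['jar0_mid','well']:
    print(l,[(round(x['p'],2),np.round(x['xyz'],4).tolist()) for x in r.spot_point(d2,l)[:6]])
```

```text
[ 0.3972 -0.1919  0.066 ]
[ 0.4082 -0.2582  0.066 ]
[ 0.4037 -0.3133  0.066 ]
[218.5 191.5  73.5] [ 0.3966 -0.1944  0.066 ] 276.8
[255.5 586.5  69.1] [ 0.4023 -0.3128  0.066 ] 274.6
jar0_mid [(0.64, [0.4006, -0.3151, 0.0327])]
well [(0.58, [0.6211, -0.1152, 0.0188])]
```

Run:
```python
from h import *
st();go(0.4025,-0.3138,0.12,-4.5);go(0.4025,-0.3138,0.032,-4.5)
```

```text
t 37.65 tcp [ 0.4184 -0.3505  0.269 ] q [ 0.7195  0.6945 -0.0031 -0.0017] F [-0.3  0.3 -0. ] op 0.747 j [ 0.469  0.527  0.228  1.746 -0.14   0.889  0.72 ]
go [0.0364, -0.0162, 0.1491] [-0.38, 0.13, 2.47] dist 0.154
go [0.0366, -0.0156, 0.2371] [-0.38, 0.13, 2.47] dist 0.24
```

Emit:
carry_out --pt "0.015 -0.006 0.03 -0.4 0.1 2.5" --pt "0.03 -0.012 0.06 -0.4 0.1 2.5" --pt "0.037 -0.016 0.09 -0.4 0.1 2.5" --pt "0.037 -0.016 0.12 -0.4 0.1 2.5" --pt "0.037 -0.016 0.15 -0.4 0.1 2.5" --pt "0.037 -0.016 0.175 -0.4 0.1 2.5" --pt "0.037 -0.016 0.2 -0.4 0.1 2.5" --pt "0.037 -0.016 0.217 -0.4 0.1 2.5" --pt "0.037 -0.016 0.229 -0.4 0.1 2.5" --pt "0.037 -0.016 0.236 -0.4 0.1 2.5" --pt "0.037 -0.016 0.237 -0.4 0.1 2.5" --pt "0.037 -0.016 0.237 -0.4 0.1 2.5"

```text
clock: 38.85
tool_pos: [0.4024, -0.3137, 0.0324]
eef_rot: [0.735, 0.678, 0.0, 0.001]
contact_force: [-0.1, 0.3, -0.4]
opening: 0.738
```

Emit:
carry_out --pt "0 0 0 0 0 0" --pt "0 0 0 0 0 0" --pt "0 0 0 0 0 0" --pt "0 0 0 0 0 0" --pt "0 0 0 0 0 0" --pt "0 0 0 0 0 0" --fingers 255 --grip_force 15

```text
clock: 39.45
tool_pos: [0.4023, -0.3137, 0.0324]
eef_rot: [0.735, 0.678, 0.0, 0.001]
contact_force: [-1.0, 1.3, 5.3]
opening: 0.514
```

Run:
```python
from h import *
st();go(0.4025,-0.314,0.2,-4.5);go(0.6153,-0.174,0.2,-4.5);go(0.6153,-0.174,0.045,-4.5)
```

```text
t 39.45 tcp [ 0.4023 -0.3137  0.0324] q [7.346e-01 6.785e-01 0.000e+00 6.000e-04] F [-1.   1.3  5.3] op 0.514 j [ 0.523  0.859  0.08   2.047 -0.253  0.243  0.742]
go [-0.0004, 0.0004, -0.1676] [0.06, 0.05, -0.05] dist 0.168
go [0.156, 0.2014, -0.1675] [0.06, 0.05, -0.05] dist 0.305
go [0.1561, 0.2012, -0.0125] [0.06, 0.05, -0.05] dist 0.255
```

Emit:
carry_out --pt "0 0 -0.015 0 0 0" --pt "0 0 -0.045 0 0 0" --pt "0 0 -0.085 0 0 0" --pt "0.005 0.007 -0.125 0 0 0" --pt "0.02 0.026 -0.155 0 0 0" --pt "0.043 0.056 -0.168 0 0 0" --pt "0.068 0.088 -0.168 0 0 0" --pt "0.093 0.12 -0.168 0 0 0" --pt "0.118 0.152 -0.168 0 0 0" --pt "0.14 0.18 -0.168 0 0 0" --pt "0.153 0.197 -0.168 0 0 0" --pt "0.156 0.201 -0.168 0 0 0"

```text
clock: 40.65
tool_pos: [0.6166, -0.1704, 0.199]
eef_rot: [0.733, 0.68, 0.001, -0.0]
contact_force: [-0.4, 0.8, -0.6]
opening: 0.514
```

Emit:
carry_out --pt "0 0 0 0 0 0" --pt "0 0 0.02 0 0 0" --pt "0 0 0.045 0 0 0" --pt "0 0 0.07 0 0 0" --pt "0 0 0.095 0 0 0" --pt "0 0 0.115 0 0 0" --pt "0 0 0.131 0 0 0" --pt "0 0 0.143 0 0 0" --pt "0 0 0.15 0 0 0" --pt "0 0 0.154 0 0 0" --pt "0 0 0.154 0 0 0" --pt "0 0 0.154 0 0 0"

```text
clock: 41.85
tool_pos: [0.6153, -0.1741, 0.0467]
eef_rot: [0.735, 0.679, 0.0, 0.001]
contact_force: [0.3, -0.1, -1.6]
opening: 0.512
```

Run:
```python
from h import *
st()
```

```text
t 41.85 tcp [ 0.6153 -0.1741  0.0467] q [7.346e-01 6.785e-01 2.000e-04 8.000e-04] F [ 0.3 -0.1 -1.6] op 0.512 j [ 0.1    0.938  0.193  1.648 -0.284  0.581  0.375]
```

Lower 2 mm, release and rise.

Emit:
carry_out --pt "0 0 0.0015 0 0 0" --pt "0 0 0.002 0 0 0" --pt "0 0 0.002 0 0 0"

```text
clock: 42.15
tool_pos: [0.6152, -0.174, 0.0446]
eef_rot: [0.735, 0.679, 0.0, 0.001]
contact_force: [-0.3, 0.7, 2.4]
opening: 0.513
```

Emit:
carry_out --pt "0 0 0 0 0 0" --pt "0 0 0 0 0 0" --pt "0 0 0 0 0 0" --pt "0 0 -0.01 0 0 0" --pt "0 0 -0.03 0 0 0" --pt "0 0 -0.06 0 0 0" --pt "0 0 -0.1 0 0 0" --pt "0 0 -0.14 0 0 0" --pt "0 0 -0.17 0 0 0" --pt "0 0 -0.2 0 0 0" --pt "0 0 -0.2 0 0 0" --pt "0 0 -0.2 0 0 0" --fingers 75

```text
clock: 43.35
tool_pos: [0.6149, -0.1739, 0.245]
eef_rot: [0.735, 0.678, 0.0, 0.001]
contact_force: [-0.7, 0.0, -0.6]
opening: 0.706
```

Run:
```python
from h import *
st()
s,d=snap('top','t5');c=d['img'][130:280,300:460]; cv2.imwrite('pics/t5c.png',cv2.resize(c,None,fx=4,fy=4,interpolation=cv2.INTER_CUBIC))
print([(round(x['p'],2),np.round(x['xyz'],4).tolist()) for x in r.spot_point(d,'jar0_mid')[:6]])
go(0.408,-0.2595,0.18,-4.5);go(0.408,-0.2595,0.032,-4.5)
```

```text
t 43.35 tcp [ 0.6149 -0.1739  0.245 ] q [7.346e-01 6.785e-01 5.000e-04 9.000e-04] F [-0.7  0.  -0.6] op 0.706 j [ 0.052  0.69   0.285  1.501 -0.217  0.98   0.317]
[]
go [-0.1022, -0.1983, 0.0634] [-0.1, -0.01, -0.04] dist 0.232
go [-0.1022, -0.1981, 0.2114] [-0.1, -0.01, -0.04] dist 0.307
```

View pics/t5c.png

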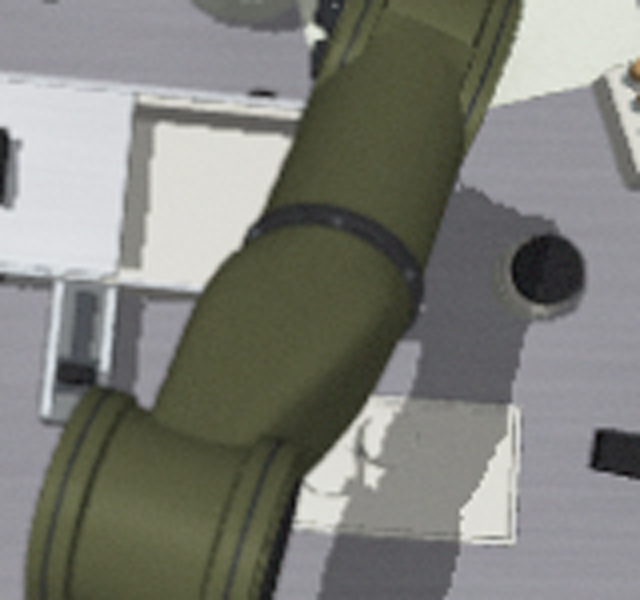

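Run:
```python
from h import *
go(0.415,-0.33,0.25,-4.5)
```

```text
go [-0.1719, -0.1859, -0.0066] [-0.1, -0.01, -0.04] dist 0.253
```

Emit:
carry_out --pt "-0.015 -0.016 -0.007 0 0 0" --pt "-0.04 -0.043 -0.007 0 0 0" --pt "-0.07 -0.075 -0.007 0 0 0" --pt "-0.1 -0.108 -0.007 0 0 0" --pt "-0.13 -0.14 -0.007 0 0 0" --pt "-0.155 -0.167 -0.007 0 0 0" --pt "-0.168 -0.181 -0.007 0 0 0" --pt "-0.172 -0.186 -0.007 0 0 0" --pt "-0.172 -0.186 -0.007 0 0 0" --pt "-0.172 -0.186 -0.007 0 0 0" --pt "-0.172 -0.186 -0.007 0 0 0"

```text
clock: 44.55
tool_pos: [0.4171, -0.3292, 0.2506]
eef_rot: [0.734, 0.68, 0.0, -0.0]
contact_force: [0.4, -0.0, 0.1]
opening: 0.703
```

```bash
python3 jars.py w6
```

```text
t 44.55 tcp [ 0.4171 -0.3292  0.2506] q [ 7.336e-01  6.796e-01  3.000e-04 -0.000e+00] F [ 0.4 -0.   0.1] op 0.703 j [ 0.416  0.531  0.265  1.818 -0.184  0.817  0.696]
jar0_mid [(0.61, [0.6168, -0.1736, 0.0481])]
well []
tray [(0.9, [0.3992, -0.2549, -0.0032])]
```

View pics/w6c.png

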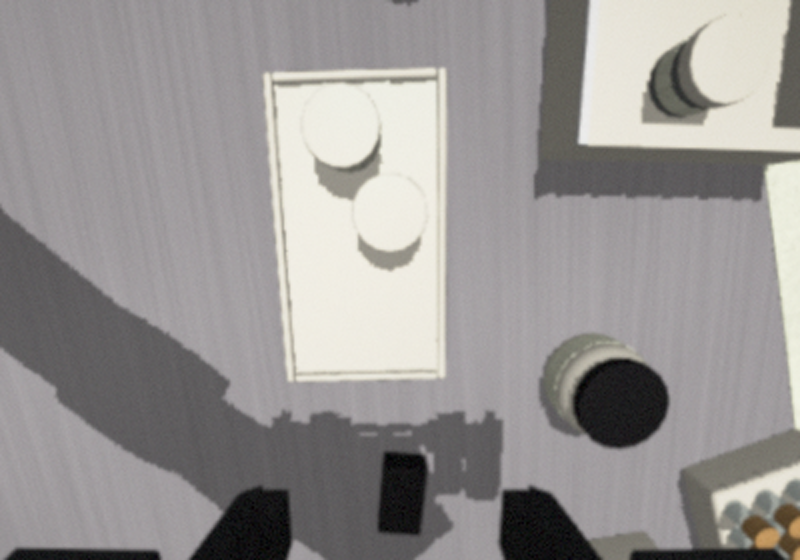

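Run:
```python
from h import *
import pickle
s,d=pickle.load(open('w6.pkl','rb'))
for u,v in [(341,124),(390,211)]: print(px2w(s,d,(120+u/2,v/2),.066).round(4))
B=px2w(s,d,(120+390/2,211/2),.066)
s=st(); go(B[0],B[1],0.12,-4.5);go(B[0],B[1],0.032,-4.5)
```

```text
[ 0.3976 -0.1913  0.066 ]
[ 0.422  -0.2416  0.066 ]
t 44.75 tcp [ 0.4163 -0.3299  0.2509] q [7.341e-01 6.790e-01 0.000e+00 2.000e-04] F [-0.4 -0.4 -0.5] op 0.705 j [ 0.417  0.53   0.266  1.818 -0.184  0.817  0.697]
go [0.0886, -0.0013, 0.1309] [0.02, 0.02, 0.04] dist 0.158
go [0.0886, -0.0013, 0.2189] [0.02, 0.02, 0.04] dist 0.236
```

Emit:
carry_out --pt "0.025 0 0.02 0 0 0" --pt "0.055 -0.001 0.05 0 0 0" --pt "0.078 -0.001 0.085 0 0 0" --pt "0.088 -0.001 0.12 0 0 0" --pt "0.088 -0.001 0.15 0 0 0" --pt "0.088 -0.001 0.175 0 0 0" --pt "0.088 -0.001 0.195 0 0 0" --pt "0.088 -0.001 0.208 0 0 0" --pt "0.088 -0.001 0.216 0 0 0" --pt "0.088 -0.001 0.219 0 0 0" --pt "0.088 -0.001 0.219 0 0 0" --pt "0.088 -0.001 0.219 0 0 0"

```text
clock: 45.95
tool_pos: [0.4222, -0.243, 0.0325]
eef_rot: [0.735, 0.679, 0.0, 0.001]
contact_force: [0.1, 0.2, 0.6]
opening: 0.704
```

Emit:
carry_out --pt "0 0 0 0 0 0" --pt "0 0 0 0 0 0" --pt "0 0 0 0 0 0" --pt "0 0 0 0 0 0" --pt "0 0 0 0 0 0" --pt "0 0 0 0 0 0" --fingers 255

```text
clock: 46.55
tool_pos: [0.4218, -0.2429, 0.0323]
eef_rot: [0.735, 0.678, 0.0, 0.0]
contact_force: [-0.9, 0.3, 5.8]
opening: 0.518
```

Run:
```python
from h import *
st();go(0.62,-0.114,0.2,-4.5);go(0.62,-0.114,0.0447,-4.5)
```

```text
t 46.55 tcp [ 0.4218 -0.2429  0.0323] q [7.346e-01 6.785e-01 0.000e+00 5.000e-04] F [-0.9  0.3  5.8] op 0.518 j [ 0.381  0.849  0.077  2.115 -0.315  0.187  0.662]
go [0.1442, 0.1874, -0.1676] [0.04, 0.04, -0.05] dist 0.29
go [0.1443, 0.1873, -0.0123] [0.04, 0.04, -0.05] dist 0.237
```

Emit:
carry_out --pt "0 0 -0.015 0 0 0" --pt "0 0 -0.045 0 0 0" --pt "0 0 -0.085 0 0 0" --pt "0.005 0.006 -0.125 0 0 0" --pt "0.018 0.024 -0.155 0 0 0" --pt "0.04 0.052 -0.168 0 0 0" --pt "0.063 0.082 -0.168 0 0 0" --pt "0.086 0.112 -0.168 0 0 0" --pt "0.11 0.142 -0.168 0 0 0" --pt "0.13 0.168 -0.168 0 0 0" --pt "0.141 0.183 -0.168 0 0 0" --pt "0.144 0.187 -0.168 0 0 0"

```text
clock: 47.75
tool_pos: [0.621, -0.1113, 0.199]
eef_rot: [0.733, 0.68, 0.0, -0.0]
contact_force: [-0.3, -0.2, -0.7]
opening: 0.517
```

Emit:
carry_out --pt "0 0 0 0 0 0" --pt "0 0 0.02 0 0 0" --pt "0 0 0.045 0 0 0" --pt "0 0 0.07 0 0 0" --pt "0 0 0.095 0 0 0" --pt "0 0 0.115 0 0 0" --pt "0 0 0.131 0 0 0" --pt "0 0 0.143 0 0 0" --pt "0 0 0.151 0 0 0" --pt "0 0 0.155 0 0 0" --pt "0 0 0.156 0 0 0" --pt "0 0 0.156 0 0 0"

```text
clock: 48.95
tool_pos: [0.62, -0.1143, 0.0446]
eef_rot: [0.735, 0.678, 0.0, 0.001]
contact_force: [-1.1, 0.2, -0.8]
opening: 0.513
```

Run:
```python
from h import *
st()
```

```text
t 48.95 tcp [ 0.62   -0.1143  0.0446] q [7.346e-01 6.785e-01 3.000e-04 8.000e-04] F [-1.1  0.2 -0.8] op 0.513 j [-0.011  0.936  0.221  1.679 -0.336  0.562  0.33 ]
```

Emit:
carry_out --pt "0 0 0 0 0 0" --pt "0 0 0 0 0 0" --pt "0 0 0 0 0 0" --pt "0 0 -0.01 0 0 0" --pt "0 0 -0.03 0 0 0" --pt "0 0 -0.06 0 0 0" --pt "0 0 -0.1 0 0 0" --pt "0 0 -0.14 0 0 0" --pt "0 0 -0.17 0 0 0" --pt "0 0 -0.2 0 0 0" --pt "0 0 -0.2 0 0 0" --pt "0 0 -0.2 0 0 0" --fingers 75

```text
clock: 50.15
tool_pos: [0.6196, -0.114, 0.2449]
eef_rot: [0.735, 0.679, 0.0, 0.001]
contact_force: [-0.9, -0.3, -0.5]
opening: 0.704
```

Run:
```python
from h import *
go(0.415,-0.29,0.25,-4.5)
```

```text
go [-0.1917, -0.19, -0.0054] [0.1, 0.02, -0.05] dist 0.27
```

Emit:
carry_out --pt "-0.015 -0.015 -0.005 0 0 0" --pt "-0.043 -0.043 -0.005 0 0 0" --pt "-0.075 -0.075 -0.005 0 0 0" --pt "-0.108 -0.108 -0.005 0 0 0" --pt "-0.14 -0.14 -0.005 0 0 0" --pt "-0.17 -0.168 -0.005 0 0 0" --pt "-0.187 -0.185 -0.005 0 0 0" --pt "-0.192 -0.19 -0.005 0 0 0" --pt "-0.192 -0.19 -0.005 0 0 0" --pt "-0.192 -0.19 -0.005 0 0 0" --pt "-0.192 -0.19 -0.005 0 0 0" --pt "-0.192 -0.19 -0.005 0 0 0"

```text
clock: 51.35
tool_pos: [0.416, -0.2892, 0.2488]
eef_rot: [0.734, 0.679, 0.0, 0.0]
contact_force: [0.2, 0.2, 0.0]
opening: 0.705
```

```bash
python3 jars.py w7
```

```text
t 51.35 tcp [ 0.416  -0.2892  0.2488] q [7.337e-01 6.795e-01 1.000e-04 1.000e-04] F [0.2 0.2 0. ] op 0.705 j [ 0.317  0.505  0.313  1.891 -0.214  0.778  0.669]
jar0_mid [(0.98, [0.6188, -0.175, 0.0475])]
well [(0.81, [0.6181, -0.113, 0.0152]), (0.28, [0.557, -0.3732, 0.0029])]
tray [(0.92, [0.3983, -0.2533, -0.0032])]
```

View pics/w7c.png

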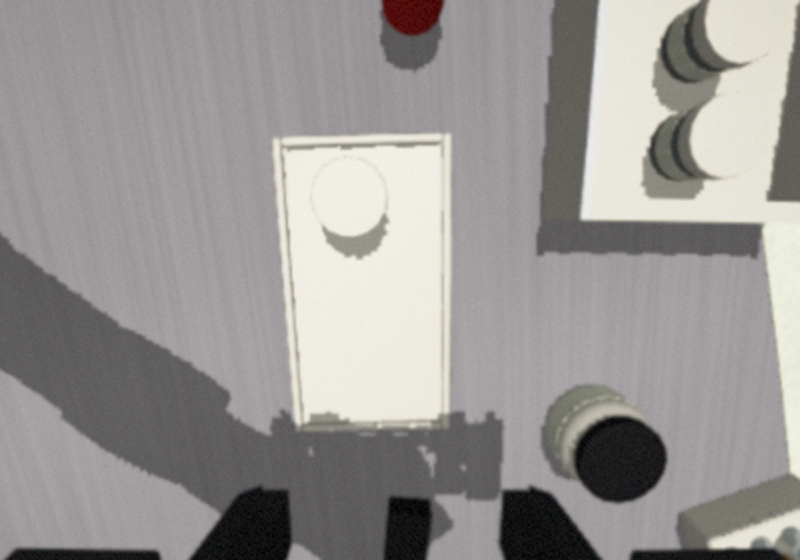

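The last jar's lid is at crop pixel (350,197). Two jars are standing in the well.

Run:
```python
from h import *
import pickle
s,d=pickle.load(open('w7.pkl','rb'))
B=px2w(s,d,(120+350/2,196/2),.066);print(B)
s=st(); go(B[0],B[1],0.12,-4.5);go(B[0],B[1],0.034,-4.5)
```

```text
[ 0.39787309 -0.1913832   0.066     ]
t 51.55 tcp [ 0.4152 -0.29    0.249 ] q [ 7.343e-01  6.788e-01 -0.000e+00  2.000e-04] F [-0.3  0.1  0. ] op 0.703 j [ 0.318  0.504  0.314  1.891 -0.214  0.778  0.669]
go [0.097, -0.0251, 0.1289] [0.02, 0.02, 0.0] dist 0.163
go [0.097, -0.0251, 0.2149] [0.02, 0.02, 0.0] dist 0.237
```

Emit:
carry_out --pt "0.02 -0.005 0.02 0 0 0" --pt "0.045 -0.012 0.045 0 0 0" --pt "0.07 -0.018 0.07 0 0 0" --pt "0.09 -0.023 0.1 0 0 0" --pt "0.097 -0.025 0.13 0 0 0" --pt "0.097 -0.025 0.155 0 0 0" --pt "0.097 -0.025 0.17 0 0 0" --pt "0.097 -0.025 0.18 0 0 0" --pt "0.097 -0.025 0.185 0 0 0" --pt "0.097 -0.025 0.185 0 0 0"

```text
clock: 52.55
tool_pos: [0.3978, -0.1919, 0.0638]
eef_rot: [0.735, 0.678, -0.0, 0.0]
contact_force: [0.0, -0.7, 0.4]
opening: 0.701
```

Run:
```python
from h import *
st();go(0.3978,-0.192,0.035,-4.5)
```

```text
t 52.55 tcp [ 0.3978 -0.1919  0.0638] q [ 7.347e-01  6.784e-01 -1.000e-04  2.000e-04] F [ 0.  -0.7  0.4] op 0.701 j [ 0.294  0.766  0.082  2.236 -0.381  0.152  0.651]
go [-0.0001, -0.0, 0.0288] [0.01, 0.02, -0.06] dist 0.029
```

Emit:
carry_out --pt "0 0 0.01 0 0 0" --pt "0 0 0.02 0 0 0" --pt "0 0 0.026 0 0 0" --pt "0 0 0.029 0 0 0" --pt "0 0 0.029 0 0 0" --pt "0 0 0.029 0 0 0"

```text
clock: 53.15
tool_pos: [0.3977, -0.1918, 0.035]
eef_rot: [0.735, 0.678, -0.0, 0.0]
contact_force: [-0.7, -0.8, -0.3]
opening: 0.703
```

Run:
```python
from h import *
st()
```

```text
t 53.15 tcp [ 0.3977 -0.1918  0.035 ] q [ 7.346e-01  6.785e-01 -1.000e-04  2.000e-04] F [-0.7 -0.8 -0.3] op 0.703 j [ 0.321  0.828  0.039  2.245 -0.393  0.074  0.66 ]
```

Emit:
carry_out --pt "0 0 0 0 0 0" --pt "0 0 0 0 0 0" --pt "0 0 0 0 0 0" --pt "0 0 0 0 0 0" --pt "0 0 0 0 0 0" --pt "0 0 0 0 0 0" --fingers 255

```text
clock: 53.75
tool_pos: [0.3977, -0.1918, 0.0351]
eef_rot: [0.735, 0.678, -0.0, 0.0]
contact_force: [-0.9, 0.1, 3.0]
opening: 0.512
```

Run:
```python
from h import *
st();go(0.6245,-0.056,0.2,-4.5);go(0.6245,-0.056,0.048,-4.5)
```

```text
t 53.75 tcp [ 0.3977 -0.1918  0.0351] q [ 7.346e-01  6.785e-01 -0.000e+00  3.000e-04] F [-0.9  0.1  3. ] op 0.512 j [ 0.321  0.828  0.039  2.245 -0.393  0.074  0.66 ]
go [0.1533, 0.2154, -0.1649] [0.02, 0.03, -0.05] dist 0.312
go [0.1533, 0.2153, -0.0129] [0.02, 0.03, -0.05] dist 0.265
```

Emit:
carry_out --pt "0 0 -0.015 0 0 0" --pt "0 0 -0.045 0 0 0" --pt "0 0 -0.085 0 0 0" --pt "0.005 0.007 -0.125 0 0 0" --pt "0.02 0.028 -0.155 0 0 0" --pt "0.042 0.06 -0.165 0 0 0" --pt "0.067 0.094 -0.165 0 0 0" --pt "0.092 0.129 -0.165 0 0 0" --pt "0.117 0.163 -0.165 0 0 0" --pt "0.138 0.194 -0.165 0 0 0" --pt "0.15 0.211 -0.165 0 0 0" --pt "0.153 0.215 -0.165 0 0 0"

```text
clock: 54.95
tool_pos: [0.6257, -0.0534, 0.199]
eef_rot: [0.733, 0.68, 0.0, -0.0]
contact_force: [-0.3, 0.3, -0.3]
opening: 0.517
```

Emit:
carry_out --pt "0 0 0 0 0 0" --pt "0 0 0.02 0 0 0" --pt "0 0 0.045 0 0 0" --pt "0 0 0.07 0 0 0" --pt "0 0 0.095 0 0 0" --pt "0 0 0.115 0 0 0" --pt "0 0 0.131 0 0 0" --pt "0 0 0.142 0 0 0" --pt "0 0 0.149 0 0 0" --pt "0 0 0.152 0 0 0" --pt "0 0 0.1525 0 0 0" --pt "0 0 0.1525 0 0 0"

```text
clock: 56.15
tool_pos: [0.6246, -0.0563, 0.0481]
eef_rot: [0.735, 0.679, 0.0, 0.001]
contact_force: [-0.1, -0.3, -1.0]
opening: 0.514
```

Run:
```python
from h import *
st()
```

```text
t 56.15 tcp [ 0.6246 -0.0563  0.0481] q [7.346e-01 6.785e-01 3.000e-04 7.000e-04] F [-0.1 -0.3 -1. ] op 0.514 j [-0.13   0.934  0.27   1.69  -0.406  0.571  0.301]
```

Emit:
carry_out --pt "0 0 0.0005 0 0 0" --pt "0 0 0.0005 0 0 0" --pt "0 0 0.0005 0 0 0" --pt "0 0 -0.01 0 0 0" --pt "0 0 -0.03 0 0 0" --pt "0 0 -0.06 0 0 0" --pt "0 0 -0.1 0 0 0" --pt "0 0 -0.14 0 0 0" --pt "0 0 -0.17 0 0 0" --pt "0 0 -0.2 0 0 0" --pt "0 0 -0.2 0 0 0" --pt "0 0 -0.2 0 0 0" --fingers 75

```text
clock: 57.35
tool_pos: [0.6242, -0.0562, 0.2484]
eef_rot: [0.735, 0.678, 0.001, 0.001]
contact_force: [0.0, 0.1, 0.1]
opening: 0.706
```

Run:
```python
from h import *
st()
go(0.6355,0.0855,0.25,85.5)
s,d=snap('scene','s5');c=d['img'][150:310,180:430]; cv2.imwrite('pics/s5c.png',cv2.resize(c,None,fx=3,fy=3,interpolation=cv2.INTER_CUBIC))
print([(round(x['p'],2),np.round(x['xyz'],4).tolist()) for x in r.spot_point(d,'jar0_mid')[:6]])
```

```text
t 57.35 tcp [ 0.6242 -0.0562  0.2484] q [7.346e-01 6.785e-01 5.000e-04 7.000e-04] F [0.  0.1 0.1] op 0.706 j [-0.2    0.684  0.402  1.54  -0.303  0.978  0.212]
go [0.1421, 0.0, -0.0016] [0.07, 0.09, -90.05] dist 0.142
[(0.83, [0.6135, -0.1749, 0.048]), (0.17, [0.4685, 0.4469, 0.0037])]
```

View pics/s5c.png

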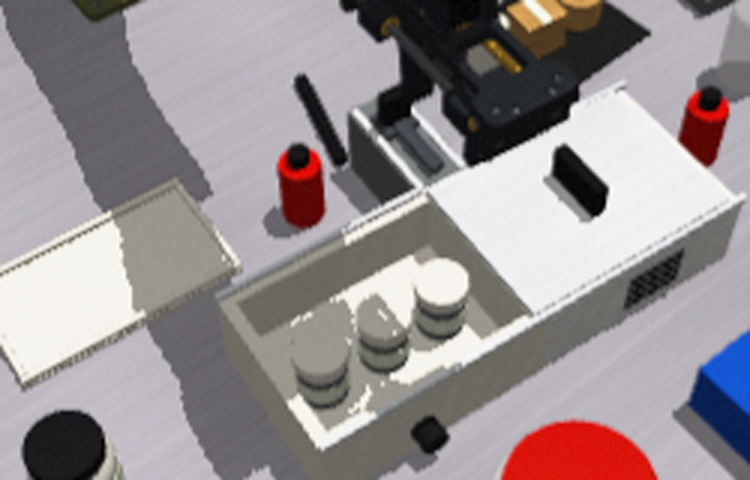

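Emit:
carry_out --pt "0.01 0 0 0 0 -8" --pt "0.025 0 0 0 0 -16" --pt "0.04 0 0 0 0 -24" --pt "0.055 0 0 0 0 -32" --pt "0.07 0 0 0 0 -40" --pt "0.085 0 0 0 0 -48" --pt "0.1 0 0 0 0 -56" --pt "0.115 0 0 0 0 -64" --pt "0.128 0 0 0 0 -72" --pt "0.137 0 0 0 0 -80" --pt "0.142 0 0 0 0 -87" --pt "0.142 0 0 0 0 -90" --fingers 120

```text
clock: 58.65
tool_pos: [0.6343, 0.0866, 0.2456]
eef_rot: [0.037, 0.999, 0.0, -0.002]
contact_force: [0.1, 0.3, -0.5]
opening: 0.526
```

Emit:
carry_out --pt "0 0 0 0 0 0" --pt "0 0 0 0 0 0" --pt "0 0 0 0 0 0"

```text
clock: 58.95
tool_pos: [0.635, 0.0851, 0.2468]
eef_rot: [0.04, 0.999, -0.0, -0.0]
contact_force: [0.1, 0.6, 0.4]
opening: 0.53
```

Run:
```python
from h import *
st(); go(0.6355,0.0855,0.099,85.5)
```

```text
t 58.95 tcp [0.635  0.0851 0.2468] q [ 4.030e-02  9.992e-01 -4.000e-04 -4.000e-04] F [0.1 0.6 0.4] op 0.53 j [-0.183  0.674 -0.041  1.48   0.032  0.989  1.257]
go [-0.0005, 0.0006, 0.1478] [-0.05, -0.05, -0.12] dist 0.148
```

Emit:
carry_out --pt "0 0 0.02 0 0 0" --pt "0 0 0.05 0 0 0" --pt "0 0 0.08 0 0 0" --pt "0 0 0.105 0 0 0" --pt "0 0 0.125 0 0 0" --pt "0 0 0.137 0 0 0" --pt "0 0 0.144 0 0 0" --pt "0 0 0.147 0 0 0" --pt "0 0 0.147 0 0 0" --pt "0 0 0.147 0 0 0"

```text
clock: 59.95
tool_pos: [0.6361, 0.0854, 0.1013]
eef_rot: [0.04, 0.999, -0.0, 0.001]
contact_force: [-0.2, 0.6, -0.4]
opening: 0.532
```

Emit:
carry_out --pt "0 0 0 0 0 0" --pt "0 0 0 0 0 0" --pt "0 0 0 0 0 0" --pt "0 0 0 0 0 0" --pt "0 0 0 0 0 0" --pt "0 0 0 0 0 0" --fingers 255 --grip_force 25

```text
clock: 60.55
tool_pos: [0.6355, 0.0854, 0.1005]
eef_rot: [0.04, 0.999, -0.0, 0.0]
contact_force: [0.0, -0.5, 0.7]
opening: 0.153
```

Emit:
carry_out --pt "0 -0.005 0 0 0 0" --pt "0 -0.015 0 0 0 0" --pt "0 -0.03 0 0 0 0" --pt "0 -0.048 0 0 0 0" --pt "0 -0.066 0 0 0 0" --pt "0 -0.084 0 0 0 0" --pt "0 -0.102 0 0 0 0" --pt "0 -0.12 0 0 0 0" --pt "0 -0.138 0 0 0 0" --pt "0 -0.156 0 0 0 0" --pt "0 -0.172 0 0 0 0" --pt "0 -0.18 0 0 0 0"

```text
clock: 61.75
tool_pos: [0.621, -0.098, 0.1005]
eef_rot: [0.041, 0.999, -0.001, 0.001]
contact_force: [2.0, 2.4, -0.9]
opening: 0.148
```

Emit:
carry_out --pt "0 -0.004 0 0 0 0" --pt "0 -0.008 0 0 0 0" --pt "0 -0.012 0 0 0 0" --pt "0 -0.015 0 0 0 0" --pt "0 -0.018 0 0 0 0" --pt "0 -0.021 0 0 0 0" --pt "0 -0.024 0 0 0 0" --pt "0 -0.027 0 0 0 0" --pt "0 -0.03 0 0 0 0" --pt "0 -0.03 0 0 0 0"

```text
clock: 62.75
tool_pos: [0.6198, -0.1138, 0.1005]
eef_rot: [0.037, 0.999, 0.006, 0.0]
contact_force: [3.2, 16.0, 1.9]
opening: 0.151
```

Run:
```python
from h import *
st()
```

```text
t 62.75 tcp [ 0.6198 -0.1138  0.1005] q [3.660e-02 9.993e-01 5.900e-03 3.000e-04] F [ 3.2 16.   1.9] op 0.151 j [ 0.168  0.838 -0.096  1.645  0.097  0.663  1.524]
```

Emit:
carry_out --pt "0 0.005 0 0 0 0" --pt "0 0.01 0 0 0 0" --pt "0 0.0105 0 0 0 0" --pt "0 0.0105 0 0 0 0"

```text
clock: 63.15
tool_pos: [0.6198, -0.1139, 0.1005]
eef_rot: [0.04, 0.999, -0.0, 0.0]
contact_force: [3.5, 2.5, 0.2]
opening: 0.15
```

Emit:
carry_out --pt "0 0 0 0 0 0" --pt "0 0 0 0 0 0" --pt "0 0 0 0 0 0" --pt "0 0 -0.01 0 0 0" --pt "0 0 -0.03 0 0 0" --pt "0 0 -0.06 0 0 0" --pt "0 0 -0.09 0 0 0" --pt "0 0 -0.12 0 0 0" --pt "0 0 -0.14 0 0 0" --pt "0 0 -0.15 0 0 0" --pt "0 0 -0.15 0 0 0" --fingers 120

```text
clock: 64.25
tool_pos: [0.6202, -0.1138, 0.2521]
eef_rot: [0.04, 0.999, -0.0, 0.001]
contact_force: [-0.1, 0.1, 0.2]
opening: 0.53
```

Run:
```python
from h import *
st()
go(0.4655,0.0189,0.245,-4.5)
```

```text
t 64.25 tcp [ 0.6202 -0.1138  0.2521] q [ 3.980e-02  9.992e-01 -4.000e-04  1.500e-03] F [-0.1  0.1  0.2] op 0.53 j [ 0.161  0.653 -0.096  1.509  0.071  0.98   1.536]
go [0.1647, 0.1199, 0.0065] [0.11, 0.17, 89.94] dist 0.204
```

Emit:
carry_out --pt "0.012 0.009 0 0 0 8" --pt "0.028 0.02 0 0 0 16" --pt "0.045 0.033 0 0 0 24" --pt "0.063 0.046 0 0 0 32" --pt "0.08 0.058 0 0 0 40" --pt "0.098 0.071 0 0 0 48" --pt "0.115 0.084 0 0 0 56" --pt "0.132 0.096 0 0 0 64" --pt "0.148 0.108 0 0 0 72" --pt "0.159 0.116 0 0 0 80" --pt "0.165 0.12 0 0 0 87" --pt "0.165 0.12 0.006 0 0 90"

```text
clock: 65.45
tool_pos: [0.463, 0.02, 0.2437]
eef_rot: [0.735, 0.678, -0.001, -0.0]
contact_force: [0.3, -0.1, -0.9]
opening: 0.526
```

Emit:
carry_out --pt "0 0 0 0 0 0" --pt "0 0 0 0 0 0" --pt "0 0 0 0 0 0"

```text
clock: 65.75
tool_pos: [0.4645, 0.019, 0.2442]
eef_rot: [0.734, 0.679, -0.0, 0.0]
contact_force: [0.2, -0.8, 0.5]
opening: 0.532
```

Run:
```python
from h import *
st(); go(0.4655,0.0175,0.096,-4.5)
s,d=snap('scene','s6');c=d['img'][150:310,180:430]; cv2.imwrite('pics/s6c.png',cv2.resize(c,None,fx=3,fy=3,interpolation=cv2.INTER_CUBIC))
for l in ['lock_grip','cover_grip']: print([(round(x['p'],2),np.round(x['xyz'],4).tolist()) for x in r.spot_point(d,l)[:3]])
```

```text
t 65.75 tcp [0.4645 0.019  0.2442] q [ 7.344e-01  6.787e-01 -3.000e-04  2.000e-04] F [ 0.2 -0.8  0.5] op 0.532 j [-0.387  0.464  0.372  2.01  -0.251  0.711  0.061]
go [-0.0013, 0.0011, 0.1482] [-0.01, 0.04, -0.01] dist 0.148
[(0.83, [0.4662, 0.0122, 0.1038]), (0.53, [0.6339, 0.1072, 0.0823]), (0.35, [0.4072, 0.3049, 0.0232])]
[(0.96, [0.6159, -0.1123, 0.1099]), (0.7, [0.4103, 0.3055, 0.0242]), (0.65, [0.5643, -0.3703, 0.0024])]
```

View pics/s6c.png

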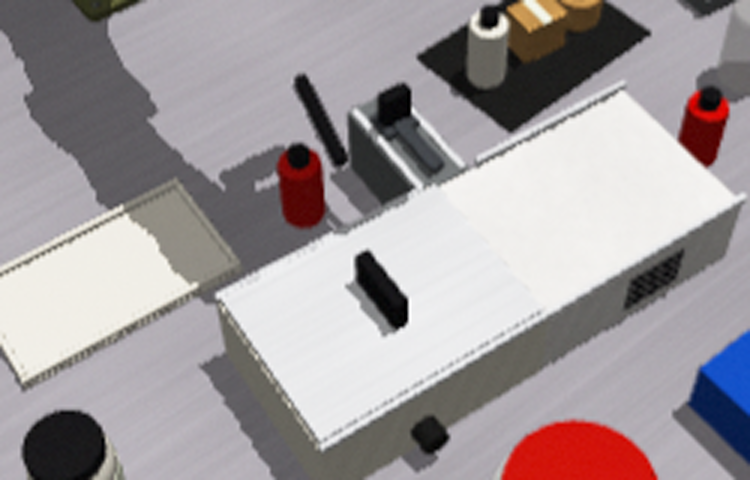

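The cover is shut, and the released lock grip is in the same place as before. Next I'll grip it and push it home.

Emit:
carry_out --pt "-0.001 0.001 0.02 0 0 0" --pt "-0.001 0.001 0.05 0 0 0" --pt "-0.001 0.001 0.08 0 0 0" --pt "-0.001 0.001 0.105 0 0 0" --pt "-0.001 0.001 0.125 0 0 0" --pt "-0.001 0.001 0.137 0 0 0" --pt "-0.001 0.001 0.145 0 0 0" --pt "-0.001 0.001 0.148 0 0 0" --pt "-0.001 0.001 0.148 0 0 0" --pt "-0.001 0.001 0.148 0 0 0"

```text
clock: 66.9
tool_pos: [0.466, 0.0181, 0.0969]
eef_rot: [0.735, 0.678, 0.0, 0.001]
contact_force: [0.3, -0.2, -0.0]
opening: 0.53
```

Emit:
carry_out --pt "0 0 0 0 0 0" --pt "0 0 0 0 0 0" --pt "0 0 0 0 0 0" --pt "0 0 0 0 0 0" --pt "0 0 0 0 0 0" --pt "0 0 0 0 0 0" --fingers 255

```text
clock: 67.5
tool_pos: [0.4655, 0.0181, 0.0965]
eef_rot: [0.735, 0.679, 0.0, 0.0]
contact_force: [-0.1, -0.8, 2.2]
opening: 0.148
```

Emit:
carry_out --pt "0 0.005 0 0 0 0" --pt "0 0.01 0 0 0 0" --pt "0 0.015 0 0 0 0" --pt "0 0.02 0 0 0 0" --pt "0 0.025 0 0 0 0" --pt "0 0.03 0 0 0 0" --pt "0 0.033 0 0 0 0" --pt "0 0.033 0 0 0 0"

```text
clock: 68.3
tool_pos: [0.4997, 0.0154, 0.0965]
eef_rot: [0.735, 0.679, 0.001, 0.001]
contact_force: [-0.6, 0.5, 3.8]
opening: 0.149
```

Emit:
carry_out --pt "0 0.002 0 0 0 0" --pt "0 0.004 0 0 0 0" --pt "0 0.006 0 0 0 0" --pt "0 0.008 0 0 0 0" --pt "0 0.01 0 0 0 0" --pt "0 0.012 0 0 0 0" --pt "0 0.014 0 0 0 0" --pt "0 0.014 0 0 0 0"

```text
clock: 69.1
tool_pos: [0.5053, 0.015, 0.0963]
eef_rot: [0.735, 0.679, -0.004, -0.005]
contact_force: [-12.8, 2.1, 18.1]
opening: 0.147
```

Run:
```python
from h import *
st()
```

```text
t 69.1 tcp [0.5053 0.015  0.0963] q [ 0.7345  0.6785 -0.0043 -0.0051] F [-12.8   2.1  18.1] op 0.147 j [-0.248  0.75   0.215  2.026 -0.374  0.417  0.177]
```

Emit:
carry_out --pt "0 -0.003 0 0 0 0" --pt "0 -0.006 0 0 0 0" --pt "0 -0.007 0 0 0 0" --pt "0 -0.007 0 0 0 0"

```text
clock: 69.5
tool_pos: [0.5052, 0.015, 0.0965]
eef_rot: [0.735, 0.679, -0.0, 0.0]
contact_force: [-2.9, 1.2, 5.4]
opening: 0.154
```

Emit:
carry_out --pt "0 0 0 0 0 0" --pt "0 0 0 0 0 0" --pt "0 0 0 0 0 0" --pt "0 0 -0.01 0 0 0" --pt "0 0 -0.03 0 0 0" --pt "0 0 -0.06 0 0 0" --pt "0 0 -0.09 0 0 0" --pt "0 0 -0.12 0 0 0" --pt "0 0 -0.15 0 0 0" --pt "0 0 -0.18 0 0 0" --pt "0 0 -0.2 0 0 0" --pt "0 0 -0.2 0 0 0" --fingers 120

```text
clock: 70.7
tool_pos: [0.5072, 0.0147, 0.2995]
eef_rot: [0.735, 0.678, 0.003, 0.002]
contact_force: [-0.9, -0.5, -0.7]
opening: 0.529
```

Run:
```python
from h import *
st()
s,d=snap('scene','s7')
for l in ['lock_grip','cover_grip','roll_mid','carton_mid','bottle_mid','jar0_mid','marker','pot','spray','stamp','timer']: print(l,[(round(x['p'],2),np.round(x['xyz'],4).tolist()) for x in r.spot_point(d,l)[:4]])
c=d['img'][140:310,180:430]; cv2.imwrite('pics/s7c.png',cv2.resize(c,None,fx=3,fy=3,interpolation=cv2.INTER_CUBIC))
s,d=snap('wrist','w8')
```

```text
t 70.7 tcp [0.5072 0.0147 0.2995] q [0.7347 0.6784 0.0026 0.0022] F [-0.9 -0.5 -0.7] op 0.529 j [-0.388  0.448  0.412  1.823 -0.222  0.909  0.044]
lock_grip [(0.74, [0.5057, 0.0114, 0.1032]), (0.66, [0.5778, 0.3823, 0.0005])]
cover_grip [(0.76, [0.617, -0.1133, 0.1114])]
roll_mid [(0.66, [0.4082, 0.3013, 0.0206])]
carton_mid [(0.68, [0.4121, 0.2409, 0.0263])]
bottle_mid [(0.92, [0.4495, -0.0718, 0.0355]), (0.75, [0.671, 0.3629, 0.0423]), (0.73, [0.7259, 0.2827, 0.0404]), (0.52, [0.4159, 0.1708, 0.0374])]
jar0_mid []
marker [(0.7, [0.3633, 0.0048, -0.0016]), (0.67, [0.6181, -0.1107, 0.1121])]
pot [(0.57, [0.5647, -0.3733, 0.0028])]
spray [(0.89, [0.5746, 0.3808, 0.0013]), (0.58, [0.627, -0.0121, 0.0032])]
stamp [(0.72, [0.4112, -0.4551, 0.0028])]
timer [(0.68, [0.4678, 0.4455, 0.0041])]
```

View pics/s7c.png

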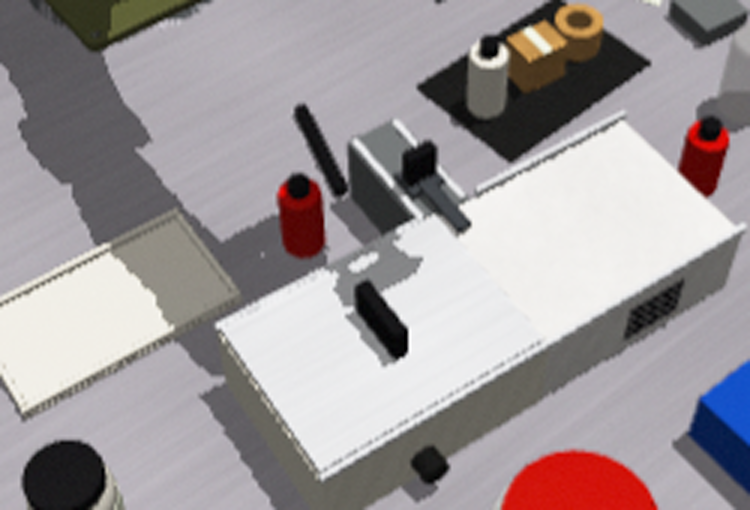

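View pics/w8.png

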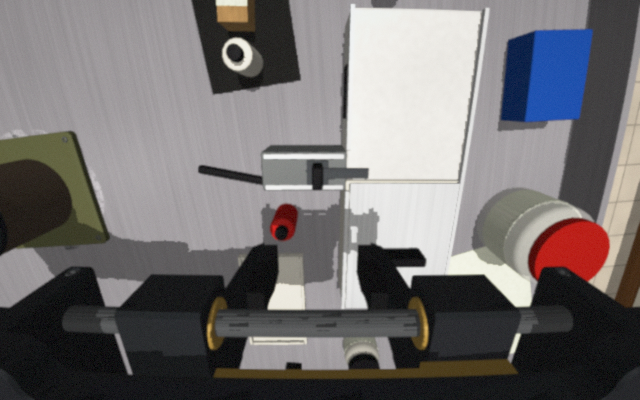

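The cover is shut, and the bolt stands in front of its edge as it did at the start. The three cleared things are upright on the mat, and the gripper is clear of everything, so I'm handing the job in.

Run:
```python
from h import *
print(r.finish_job()); st()
```

```text
the job is handed in; nothing more can be done
None
the job is handed in; nothing more can be done
```

I did the whole job in the order asked and handed it in at about 71 s on the clock. The hand-in reports no verdict.

**What I did**
- **Deck:** I cleared the roll, the white bottle and the carton onto the mat. All three stood upright there in the last picture.
- **Lock out:** I pulled the lock slide 40 mm, until it met its end stop.
- **Cover open:** I slid the cover open until it stopped.
- **Jars:** I stood all three jars in the well. The middle jar had been knocked about 2 cm aside in the tray partway through, so I measured it again before gripping it.
- **Cover shut and lock home:** The cover went back 200 mm and the lock slide 40 mm, each to its end stop.

**What my checks showed**
- **Jars:** A picture taken just before closing showed all three upright. They cannot be seen under the shut cover.
- **Other things:** The spray, pot, marker, timer and stamp read within a few mm of where they started. The decoy bottles that came up in the last reading did too. One red decoy missed by that reading still showed in place in the picture.

**What disagreed:** My opening move on the cover measured only 195 mm, not 200 mm. A further push to 24 N did not move it. The bar had probably shifted about 4 mm when the fingers closed on it, because the measured closing travel was the full 200 mm.

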